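# Pin the saw's length stop and load a batten

## Robot

A 6-joint arm with a two-finger parallel gripper is mounted at the origin on the work surface. World frame = base frame: x ahead of the robot, y to its left, z up, the work surface at z = 0. Lengths are in m, angles in rad, forces in N, time in s.
With the tool pointing down it reaches from about 0.375 to 0.9 m from the base axis. Payload 3.1 kg.
Tool frame: the origin (TCP) lies at the centre of the arm's flange, where the gripper is bolted on; the fingertips stand tip_reach ahead of it and the grasp point (between the pads) lies 164 mm ahead of it (tip_reach is the distance from the TCP to the fingertips, in m); z points along the fingers, y is the direction in which the jaws open and shut (so a half turn about z gives the same grasp; the last joint's range is limited). The gripper opens to 87 mm and grips with 3 to 60 N. Pads are 19 mm wide; open, the fingers measure 117 mm over their backs; the gripper's body (75 mm by 190 mm) begins 51 mm behind the grasp point.
Start: joints at [-1.486, 0.527, 1.433, -0, 1.181, -0.178], TCP at [0.163, -0.603, 0.405] pointing down, gripper open.
Joint ranges: [-3.08, 3.08], [-0.75, 2.2], [0.22, 2.44], [-1.43, 4.57], [0, 2.65], [-2.85, 2.85]. Speed limits (rad/s): [2.79, 2.79, 3.14, 3.14, 3.14, 3.14].

## Interface

Orientations are given as a unit quaternion [x, y, z, w].
In Python, from rig import get_obs, camera, hand_in, tip_reach gives the robot as it stands. The module is installed in compiled form; this text tells all that it offers.
- The arm moves only by the tool servo_tool, never from a script. Its argument "steps" is one flat list of numbers, 5 for each row, row after row: the finger opening in m, from 0 to 0.087, then the shift along the tool's x, y, z in m, then the turn about the tool's z in rad. A call has 1 to 12 rows; each row is the pose to reach, as a shift and turn from the pose commanded when the call began, along the tool's axes at that moment; what a row does not reach only later rows make up. A row lasts 1/8 s, in which the tool goes at most 62.5 mm and 10.7 degrees, less where a joint would pass 70% of its speed; a pose out of reach is approached as far as the arm can. A call with a gripper value outside its range is refused whole. The fingers move at their own pace and stop on an object; "force" is the grip in N (left out, the last holds). Time passes only in rows, so rows that repeat a pose let the fingers close. It gives the time, the measured TCP pose, the force and the opening at its end, in the units of the state.
- get_obs(): the state, without advancing time (a new reading comes with each control period).
- camera(name): name is "side" or "top" or "wrist"; returns a dict with "pixels" (420x560x3 uint8, blue, green, red), "vertical_fov" (degrees; the focal length in pixels is half the picture's height over the tangent of half this angle, whatever the lens; pixels are square), "cx", "cy" (the principal point, pixels), "T" (4x4, takes a point from camera to world coordinates). Camera axes: x right, y up, looking along -z (the intrinsics and any distortion apply to the point x, -y, -z); pixel columns grow to the right and rows downward; lengths in m; the calibration is good to about 2 mm. The wrist camera is an equidistant fisheye: a pixel r from the principal point sees the ray r / f radians off the axis. A picture is of the moment at which its call begins. There is no depth.
- hand_in(): hands the job in, once; it reports no verdict.
The state is a dict: "time": time; "q": joint angles; "joint_velocities": joint speeds; "joint_torque": joint torques, N m; "position": TCP position; "tool_rot": TCP orientation; "ft_force": force on the tool from outside, world axes, zero at the start; "moment": the same for the moment, N m; "grip_width": finger opening in m.
Only numpy, scipy, OpenCV 4.12 (cv2) and the standard library are available. Lean on these libraries where they do the work, as an engineer would, in place of code of your own. Each camera call takes 0.05 s, during which the arm holds its last target.

## Task

Set up the hand mitre saw for cutting a stretcher batten: put the steel stop pin in the pin hole of the sliding length stop and slide the stop towards the saw, feeling with the pin tip until it drops into the rail's hole hidden underneath, so that the pin is fully home on its collar. Then lay the wide batten flat on the saw bed, against the low wooden fence along its length and with its end butted up to the stop. Leave the pin and batten there and leave the other things on the table alone.

Things in the scene. Friction and masses are not known exactly. Their poses are not given: they have to be found in the camera images.
- saw: fixed hand mitre saw with extension bed. Origin: table level, where the fence's face line meets the cut; x away from the robot, square to the fence; y left along the fence. Columns 330 mm high at x -125 and +130, y 0; the raised saw lies over y = 0, teeth 186 mm up, handle to x -400. Bed top 25 mm above the table, from x -73 and y -340 mm (right end) to y +160
- fence (a point): middle of the right fence strip's foot, on its face, at bed height; axes as the saw's. This low wooden strip is 12 mm high above the bed and 43 mm deep (x from 0 to +43), 280 mm long; the upper part of a batten against it stands free above the strip
- rail_top (a point): fixed point on top of the aluminium rail, 58 mm above the table, axes as the saw's. The rail, 40 mm wide, lies right behind the fence strip along y; down its middle it has 14.5 mm holes, 36 mm deep and 80 mm apart. Where along the rail they lie differs each time and is not given by this point
- pin_guide (a point): mouth of the vertical 13.8 mm pin hole on top of the length stop (dark saddle on the rail), 88 mm up; axes as the saw's. Guide block 42x42x28 mm, 2 mm over the rail: a pin not over a rail hole stands with its collar 28 mm above the mouth. The stop slides along y (1.5 N, 58 mm travel); its one rail hole is hidden 13 to 45 mm towards +y. Pushed sideways the pin binds unless pressed lightly down
- stop_face (a point): point on the stop arm's flat face that looks towards the saw (+y), at the fence's face line (saw x = 0) and bed height; axes as the saw's; slides with the stop. The arm's face reaches from x -49 mm back to the saddle, 14 to 45 mm above the bed. The pin hole lies 65 mm behind (+x) and 60 mm right (-y) of this point
- pin: steel stop pin, upright in one of the tool block's holes, 103 mm long: shank 12 mm thick, 58 mm long with a hemispherical nose, collar 26 mm wide, 5 mm thick, and a round grip 20 mm thick, 40 mm high. 0.11 to 0.23 kg. Origin at the tip, z up to the grip
- pin_collar (a point): underside of the pin's collar, on the pin's axis, 58 mm above its tip; it rests on the guide block when the pin is home
- block: fixed beech tool block 60 (x) by 170 (y) by 50 mm high, origin under its centre; three 13.8 mm holes 42 mm deep, 55 mm apart along its y, in which pin, awl and dog stand in any order. The pin's collar stands 16 mm above the block
- batten: planed pine batten 44 (x) by 200 (y) by 30 mm high (z), origin at the centre of its underside, long axis y; it lies on the table at the start; 0.1 to 0.2 kg. The other, smaller piece of wood (24 by 120 by 20 mm) is an offcut and stays
- batten_mid (a point): the batten's middle, 15 mm above its underside; axes as the batten's
- awl: awl with pear-shaped wooden handle (34 mm thick) in the tool block, its top 110 mm above the table: carry the pin over it; origin at its tip; leave alone
- dog: bench dog with a 26 mm square steel head in the tool block, its top 88 mm above the table; origin at its tip; leave alone
- offcut: small pine offcut 24 by 120 by 20 mm lying on the table, origin under its centre; leave alone
- tube1: paint tube 140 mm long, 35 mm thick, lying nearer the robot, origin under it 30 mm from its tail, cap towards its y; leave alone
- tube2: paint tube like tube1, lying behind the tool block; leave alone
- tape: roll of paper tape, 80 mm across, 24 mm high, near the robot, origin under its centre; leave alone
- hammer: hammer, 260 mm, lying behind the rail, origin under it midway; leave alone
Things that resemble listed ones, but are neither listed nor needed, are in the scene too. What is shaped like the pin but red is not meant.

How it is judged:
On the way, in this order (a step that is already met when the one before it is completed fails the run):
1. the pin has dropped through the stop into the rail hole and is fully home on its collar (distance between pin_collar and pin_guide below 0.004 m and angle between the z axis of pin and the z axis of pin_guide, either way round below 0.1 rad), for 0.2 s.
2. the batten lies on the bed against fence and stop (x of batten_mid in the frame of stop_face between -0.026 and -0.02 m and y of batten_mid in the frame of stop_face between 0.098 and 0.104 m and z of batten_mid in the frame of stop_face between 0.012 and 0.019 m and angle between the y axis of batten and the y axis of stop_face, either way round below 0.03 rad and angle between the z axis of batten and the z axis of stop_face, either way round below 0.05 rad), for 0.2 s.
At the end, for the whole second after the job is handed in: pin home: its collar within 4 mm of the guide hole's mouth, upright within 0.1 rad; batten flat on the bed (height within 4 mm), side within 4 mm of the fence face and parallel to it within 0.03 rad, end within 4 mm of the stop face; both released and at rest (all of step 1 and all of step 2 and linear speed of each of pin, batten below 0.02 m/s); the robot touches nothing.
It fails at once if another thing on the table was moved by more than 30 mm (distance of any of awl, dog, offcut, tube1, tube2, tape, hammer from where it was at the start of the episode above 0.03 m).
It also fails if it takes over 69 s, if anything falls off the work surface, if the arm or the gripper's body presses on something with over 40 N, if the wrist force passes 120 N, or if a joint passes its speed limit or range.

## Working session

There is one attempt and no reset: what is moved stays moved. The work goes in short steps, Python scripts to look and compute and a tool call to move; the robot and the scene stay as the last step left them, time stands still between calls to the robot, and variables do not carry over. Pictures are saved under pics/ and viewed, and the job is handed in when it is done.

Besides the shell and the picture viewer there is one more tool, called after ">>>" as name(argument=value, ...), one argument or row to a line, values as JSON. servo_tool: Moves the arm, as the interface text tells. Its arguments: {"type":"object","properties":{"steps":{"type":"array"},"force":{"type":"number"}},"required":["steps"]}

```bash
mkdir -p pics
python3 - <<'E'
from rig import *
import cv2,numpy as np
o=get_obs();print(o,tip_reach)
for n in["side","top","wrist"]:
    c=camera(n);cv2.imwrite(f"pics/{n}0.png",c["pixels"]);print(n,c["vertical_fov"],c["cx"],c["cy"],c["T"].round(4).tolist(),c.keys())
    np.save(f"pics/{n}0.npy",c,allow_pickle=True)
E
```

```text
{'time': 0.0, 'q': array([-1.48550619e+00,  5.28472139e-01,  1.43390849e+00,  9.80404133e-06,
        1.18137683e+00, -1.78496878e-01]), 'joint_velocities': array([-0.00074977, -0.0017717 ,  0.00025378,  0.00149578, -0.0004589 ,
        0.00138654]), 'joint_torque': array([ 6.58626486e-04, -4.40039062e+01, -1.76591384e+01,  6.33283379e-02,
        5.81624871e-02, -1.61938547e-04]), 'position': array([ 0.16296322, -0.60302483,  0.40376556]), 'tool_rot': array([ 9.91314318e-01,  1.31509511e-01,  5.49534675e-05, -1.08101726e-03]), 'ft_force': array([-0.18517749, -0.0426801 ,  0.02806412]), 'moment': array([ 0.01031656, -0.02019134, -0.00182955]), 'grip_width': 0.08730656887350591} 0.1822
side 56.934659609496315 279.7181734586328 207.2270787954655 [[0.8769, 0.2322, -0.4209, 0.2], [-0.4803, 0.4583, -0.7478, -0.7138], [0.0192, 0.8579, 0.5134, 0.5415], [0.0, 0.0, 0.0, 1.0]] dict_keys(['pixels', 'vertical_fov', 'cx', 'cy', 'T'])
top 49.63149144691207 277.40444231543273 211.51597150337264 [[0.0114, 0.9975, -0.0695, 0.4994], [-0.9999, 0.0111, -0.0048, -0.0793], [-0.004, 0.0695, 0.9976, 1.3231], [0.0, 0.0, 0.0, 1.0]] dict_keys(['pixels', 'vertical_fov', 'cx', 'cy', 'T'])
wrist 65.70646984690485 274.67862435523296 204.66282744888466 [[0.2614, 0.92, 0.292, 0.2448], [-0.9652, 0.2496, 0.0776, -0.5817], [-0.0015, -0.3021, 0.9533, 0.3839], [0.0, 0.0, 0.0, 1.0]] dict_keys(['pixels', 'vertical_fov', 'cx', 'cy', 'T'])
```

View pics/top0.png

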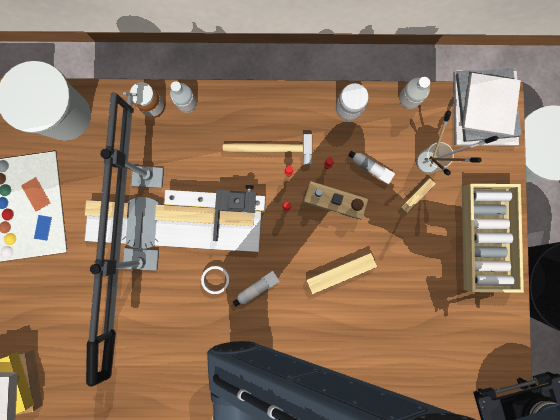

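View pics/side0.png

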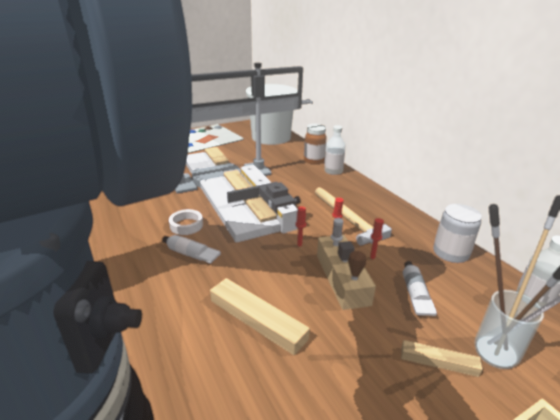

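View pics/wrist0.png

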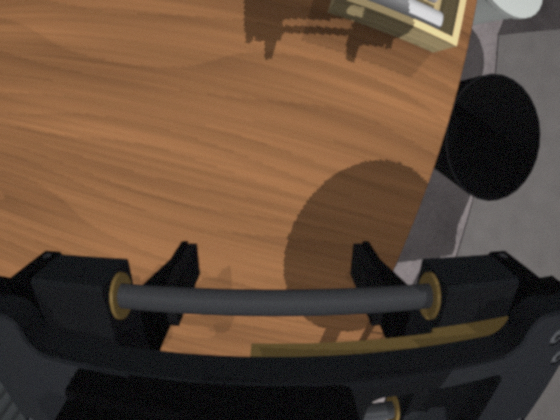

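```bash
cat > h.py <<'E'
import numpy as np,cv2
from rig import *
def shot(n,name):
    c=camera(n);cv2.imwrite(f"pics/{name}.png",c["pixels"]);np.save(f"pics/{name}.npy",c,allow_pickle=True);return c
def load(name): return np.load(f"pics/{name}.npy",allow_pickle=True).item()
def F(c): return 210/np.tan(np.radians(c["vertical_fov"])/2)
def ray(c,u,v,fish=False):
    f=F(c);a=(u-c["cx"])/f;b=(v-c["cy"])/f
    if fish:
        r=np.hypot(a,b);s=np.sin(r)/r if r>0 else 1;d=np.array([a*s,-b*s,-np.cos(r)])
    else: d=np.array([a,-b,-1.])
    return c["T"][:3,:3]@d,c["T"][:3,3]
def atz(c,u,v,z,fish=False):
    d,p=ray(c,u,v,fish);return p+d*(z-p[2])/d[2]
def proj(c,P,fish=False):
    T=c["T"];q=T[:3,:3].T@(np.asarray(P)-T[:3,3]);x,y,z=q[0],-q[1],-q[2];f=F(c)
    if fish:
        r=np.hypot(x,y);th=np.arctan2(r,z);k=th/r if r>0 else 0;return c["cx"]+f*k*x,c["cy"]+f*k*y
    return c["cx"]+f*x/z,c["cy"]+f*y/z
def crop(c,x0,x1,y0,y1,k,name):
    cv2.imwrite(f"pics/{name}.png",cv2.resize(c["pixels"][y0:y1,x0:x1],None,fx=k,fy=k,interpolation=cv2.INTER_CUBIC))
E
python3 - <<'E'
from h import *
t=load("top0");s=load("side0")
crop(t,75,275,140,265,4,"t_saw");crop(t,250,450,130,300,4,"t_blk");crop(s,180,400,140,340,3,"s_z")
E
```

```text
(no output)
```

View pics/t_saw.png

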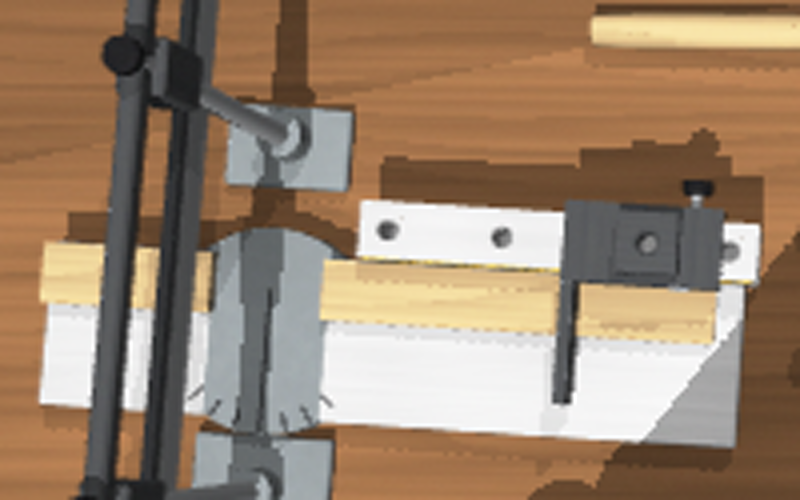

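View pics/t_blk.png

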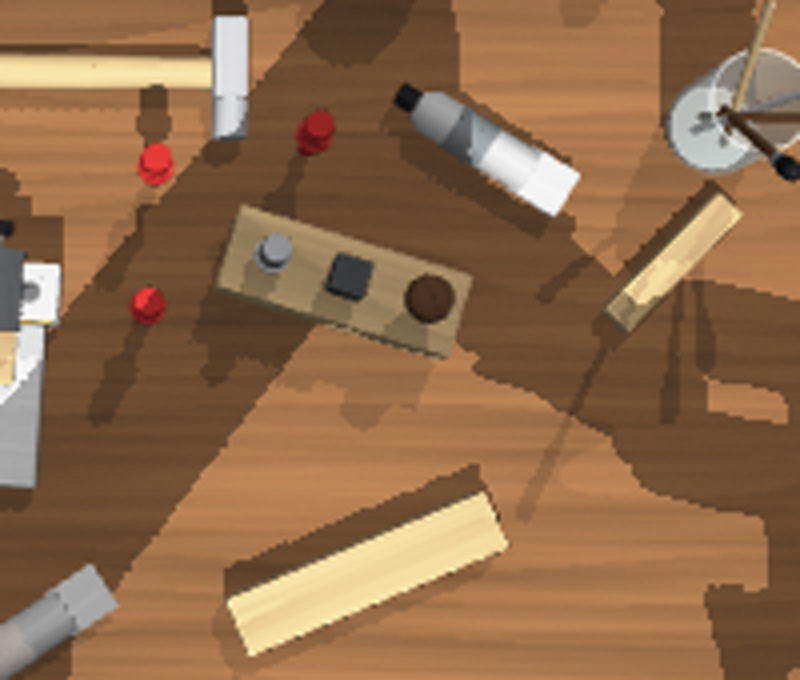

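View pics/s_z.png

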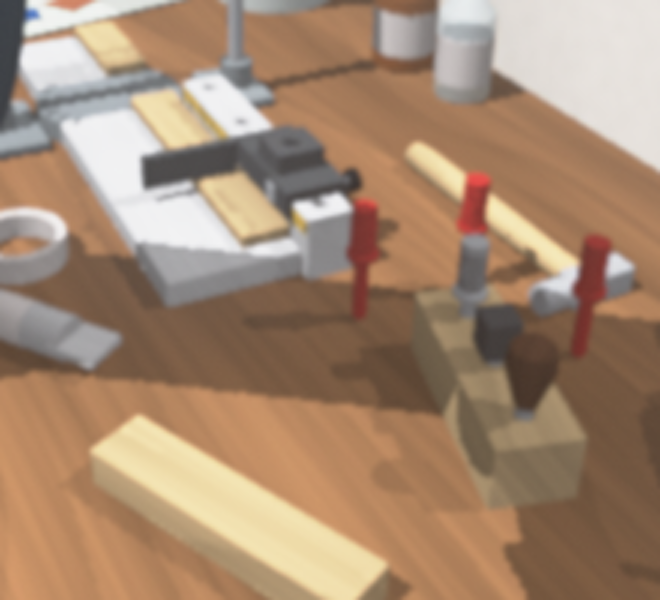

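Run:
```python
from h import *
t=load("top0");s=load("side0")
crop(t,300,375,175,225,10,"z1");crop(s,310,380,210,310,6,"z2");crop(t,190,270,180,255,8,"z3");crop(s,195,305,175,245,7,"z4")
crop(t,300,382,245,300,9,"z5");crop(s,200,320,270,355,6,"z6")
```

```text
(no output)
```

View pics/z1.png

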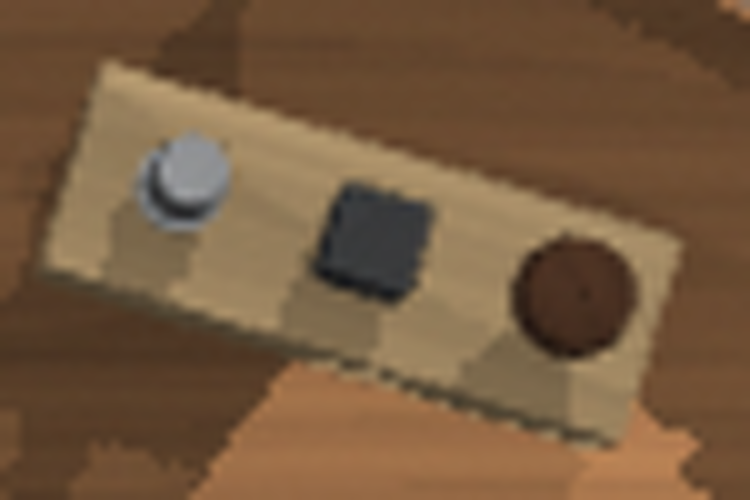

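View pics/z2.png

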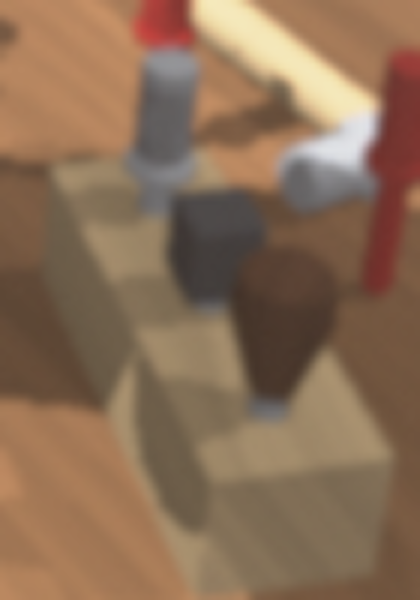

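View pics/z3.png

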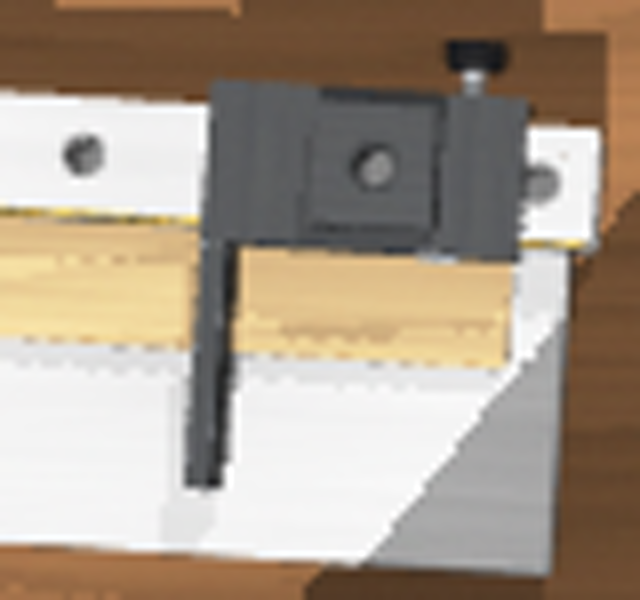

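View pics/z4.png

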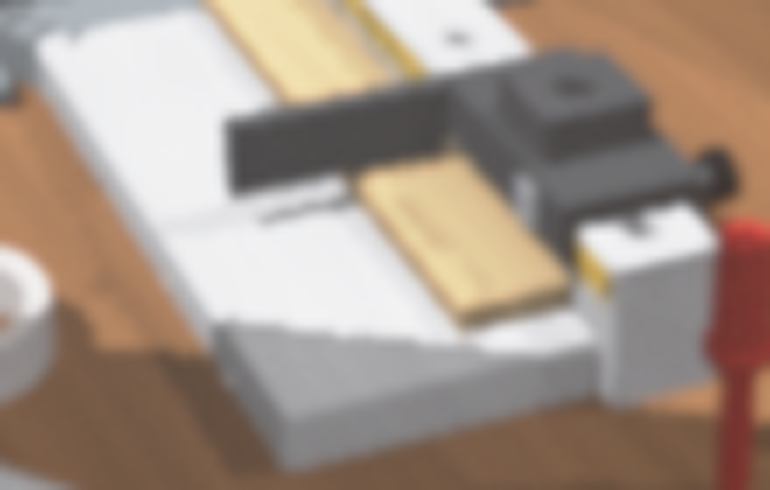

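View pics/z5.png

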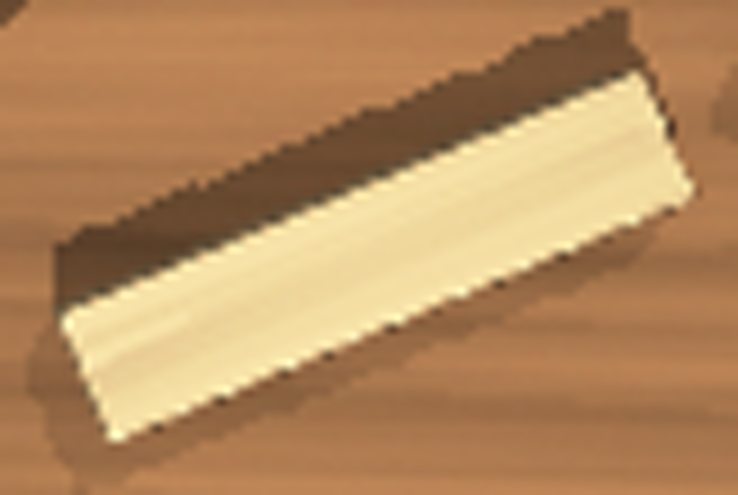

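View pics/z6.png

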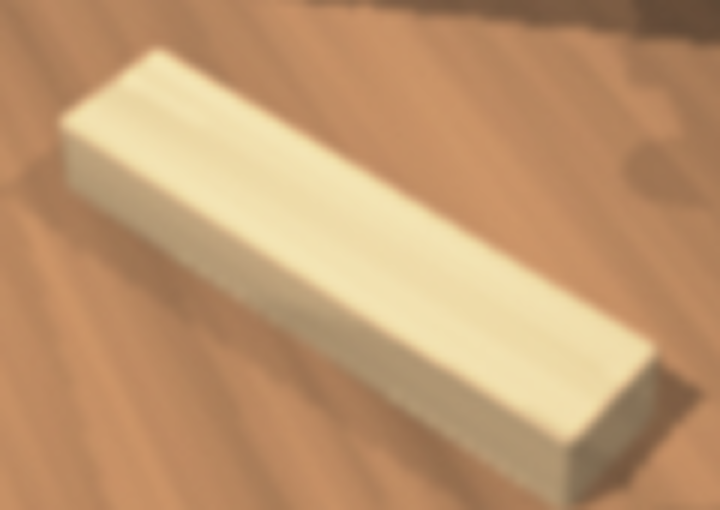

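```bash
cat > fit.py <<'E'
from h import *
from scipy.optimize import least_squares
t=load("top0");s=load("side0")
def P(X,Y,k,x0,y0): return np.array([(X+.5)/k-.5+x0,(Y+.5)/k-.5+y0])
def W(p,l): c,sn=np.cos(p[2]),np.sin(p[2]);return np.array([p[0]+c*l[0]-sn*l[1],p[1]+sn*l[0]+c*l[1],l[2]])
def fit(obs,p0,name,extra=0):
    # obs: (cam, px, localfun(p))
    def r(p): return np.concatenate([np.array(proj(c,W(p,l(p) if callable(l) else l)))-q for c,q,l in obs])
    o=least_squares(r,p0,loss='soft_l1',f_scale=1.5);print(name,o.x.round(4));print(r(o.x).reshape(-1,2).round(1).tolist());return o.x
E
python3 - <<'E'
from fit import *
a=lambda X,Y:P(X,Y,10,300,175); b=lambda X,Y:P(X,Y,6,310,210)
fit([(t,a(105,62),(.03,.085,.05)),(t,a(682,240),(.03,-.085,.05)),(t,a(622,440),(-.03,-.085,.05)),(t,a(45,262),(-.03,.085,.05)),
 (s,b(50,170),(-.03,.085,.05)),(s,b(390,455),(.03,-.085,.05)),(s,b(210,475),(-.03,-.085,.05))],[.5,-.2,-.3],"block_all")
B=fit([(t,a(105,62),(.03,.085,.05)),(t,a(682,240),(.03,-.085,.05)),(t,a(622,440),(-.03,-.085,.05)),(t,a(45,262),(-.03,.085,.05))],[.5,-.2,-.3],"block_top")
print("pin hole from block",W(B,(0,.055,.111)))
print("pin top",atz(t,*a(193,165),.111),"side",atz(s,*b(173,58),.111),"collar",atz(t,*a(183,185),.071))
a=lambda X,Y:P(X,Y,9,300,245); b=lambda X,Y:P(X,Y,6,200,270)
ot=[(t,a(60,316),(.022,.1,.03)),(t,a(638,70),(.022,-.1,.03)),(t,a(695,190),(-.022,-.1,.03)),(t,a(115,442),(-.022,.1,.03))]
os_=[(s,b(155,47),(.022,.1,.03)),(s,b(60,122),(-.022,.1,.03)),(s,b(570,445),(-.022,-.1,.03)),(s,b(657,350),(.022,-.1,.03))]
fit(ot,[.4,-.2,.4],"batten top");fit(os_,[.4,-.2,.4],"batten side");fit(ot+os_,[.4,-.2,.4],"batten")
a=lambda X,Y:P(X,Y,8,190,180); b=lambda X,Y:P(X,Y,7,195,175); c=lambda X,Y:P(X,Y,4,75,140)
ot=[(t,a(550,575),(-.073,-.340,.025)),(t,c(40,403),(-.073,.160,.025)),(t,a(375,166),lambda p:(.065,p[3],.088)),(t,a(187,485),lambda p:(-.049,p[3]+.06,.07)),
 (t,a(508,368),lambda p:(0,p[4],.037)),(t,a(598,245),lambda p:(.045,p[5],.058)),(t,a(602,127),lambda p:(.085,p[5],.058)),
 (t,a(84,155),lambda p:(.065,p[6]+.16,.058)),(t,a(540,183),lambda p:(.065,p[6],.058)),(t,c(387,231),lambda p:(.065,p[6]+.24,.058))]
os_=[(s,b(285,415),(-.073,-.340,.025)),(s,b(573,87),lambda p:(.065,p[3],.088)),(s,b(228,122),lambda p:(-.049,p[3]+.06,.07)),(s,b(465,318),lambda p:(0,p[4],.037)),
 (s,b(640,228),lambda p:(.065,p[6],.058)),(s,b(458,38),lambda p:(.065,p[6]+.16,.058))]
p0=[.55,.3,0,-.25,-.3,-.34,-.3]
fit(ot,p0,"saw top");fit(ot+os_,p0,"saw")
E
```

```text
block_all [ 0.6222 -0.2366 -0.2961]
[[-0.1, 0.2], [-0.1, 0.5], [-0.3, 0.8], [-0.5, 0.3], [0.3, -1.4], [0.8, -0.2], [0.3, 0.6]]
block_top [ 0.6234 -0.2373 -0.29  ]
[[0.0, -0.1], [0.1, -0.2], [0.1, 0.2], [-0.2, 0.1]]
pin hole from block [ 0.63915755 -0.18455792  0.111     ]
pin top [ 0.64007737 -0.18403713  0.111     ] side [ 0.63808516 -0.18415984  0.111     ] collar [ 0.6391169  -0.18475075  0.071     ]
batten top [ 0.4179 -0.2562  0.4151]
[[-0.3, -0.1], [0.3, -0.7], [0.2, 0.3], [-0.2, 0.4]]
batten side [ 0.4142 -0.2572  0.4035]
[[0.2, 0.1], [-0.6, -0.4], [-0.2, 0.3], [0.6, -0.3]]
batten [ 0.4153 -0.2567  0.406 ]
[[-0.2, 0.5], [0.6, 0.5], [0.5, 1.6], [-0.2, 1.1], [0.5, -0.2], [-0.2, -0.6], [0.3, -0.2], [1.0, -0.8]]
saw top [ 0.5648  0.3146 -0.0521 -0.2733 -0.3196 -0.3487 -0.3275]
[[0.4, 0.4], [-0.5, 0.3], [0.2, -0.2], [-0.2, 0.3], [-0.0, 0.1], [-0.2, -0.3], [0.2, 0.3], [-0.1, -0.2], [-0.1, -0.1], [0.2, -0.4]]
saw [ 0.5644  0.3147 -0.0529 -0.274  -0.3213 -0.3488 -0.3274]
[[0.3, 0.6], [-0.5, 0.4], [0.4, 0.0], [-0.1, 0.5], [0.5, 0.3], [-0.2, -0.0], [0.2, 0.5], [-0.1, -0.0], [-0.1, 0.1], [0.1, -0.3], [0.1, 0.1], [0.9, -0.4], [-0.7, -0.8], [0.1, -1.2], [0.6, -0.2], [0.6, -0.4]]
```

```bash
cat > mv.py <<'E'
from h import *
from scipy.spatial.transform import Rotation as Rt
SAW=np.array([.5645,.3147,-.0525])
def saww(x,y,z): c,s=np.cos(SAW[2]),np.sin(SAW[2]);return np.array([SAW[0]+c*x-s*y,SAW[1]+s*x+c*y,z])
def wsaw(p): c,s=np.cos(SAW[2]),np.sin(SAW[2]);d=np.asarray(p[:2])-SAW[:2];return np.array([c*d[0]+s*d[1],-s*d[0]+c*d[1],p[2]])
def st():
    o=get_obs();R=Rt.from_quat(o["tool_rot"]).as_matrix();return o,R,np.arctan2(R[1,0],R[0,0])
def to(p,a=None):
    o,R,a0=st();d=R.T@(np.asarray(p)-o["position"])
    print("t",o["time"],"pos",o["position"].round(4),"a0",a0.round(4),"delta",d.round(4),"turn",None if a is None else round(a0-a,4),"dist",np.linalg.norm(d).round(3))
E
python3 - <<'E'
from mv import *
t=load("top0")
print("guide",saww(.065,-.2735,.088))
for u,v in[(289,170),(287,206),(329,162)]: print(atz(t,u,v,.1))
to([.639,-.1843,.35],1.278)
E
```

```text
guide [0.61505829 0.0381659  0.088     ]
[ 0.69797736 -0.10363739  0.1       ]
[ 0.59979888 -0.09917583  0.1       ]
[ 0.72108672 -0.21217563  0.1       ]
t 0.15 pos [ 0.163  -0.6031  0.404 ] a0 0.2638 delta [ 0.5688 -0.2801  0.0546] turn -1.0142 dist 0.636
```

>>> servo_tool(
  steps=[0.06,0.569,-0.28,0.0,-1.014,0.06,0.569,-0.28,0.0,-1.014,0.06,0.569,-0.28,0.0,-1.014,0.06,0.569,-0.28,0.0,-1.014,0.06,0.569,-0.28,0.0,-1.014,0.06,0.569,-0.28,0.0,-1.014,0.06,0.569,-0.28,0.0,-1.014,0.06,0.569,-0.28,0.0,-1.014,0.06,0.569,-0.28,0.0,-1.014,0.06,0.569,-0.28,0.054,-1.014,0.06,0.569,-0.28,0.054,-1.014,0.06,0.569,-0.28,0.054,-1.014],
  force=12,
)

```text
time: 1.65
position: [0.6393, -0.1836, 0.3487]
tool_rot: [0.802, 0.597, -0.001, -0.002]
ft_force: [-0.4, -0.1, 0.7]
grip_width: 0.0601
```

Run:
```python
from mv import *
o,R,a=st();print(o["grip_width"],R.round(3).tolist())
to([.639,-.1843,.256],1.278)
c=shot("wrist","w1")
for P in [(.639,-.1843,.111),(.639,-.1843,.071)]: print(proj(c,P,True))
```

```text
0.060092994095412106 [[0.287, 0.958, -0.004], [0.958, -0.287, 0.001], [0.0, -0.004, -1.0]]
t 1.65 pos [ 0.6393 -0.1836  0.3487] a0 1.2801 delta [-0.0007  0.0003  0.0927] turn 0.0021 dist 0.093
(np.float64(274.2535552415931), np.float64(224.69298415126863))
(np.float64(274.4966384621299), np.float64(207.36440763216694))
```

View pics/w1.png

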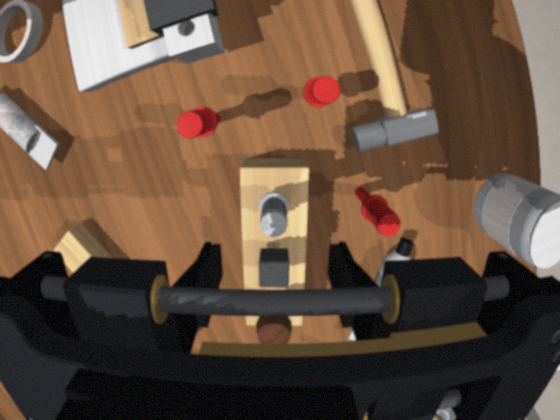

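>>> servo_tool(
  steps=[0.06,-0.001,0,0.05,0,0.06,-0.001,0,0.092,0,0.06,-0.001,0,0.092,0,0.0,-0.001,0,0.092,0,0.0,-0.001,0,0.092,0,0.0,-0.001,0,0.092,0,0.0,-0.001,0,0.092,0,0.0,-0.001,0,0.092,0],
  force=20,
)

```text
time: 2.7
position: [0.6388, -0.1854, 0.2591]
tool_rot: [0.803, 0.596, -0.0, -0.0]
ft_force: [-1.3, 0.9, 3.6]
grip_width: 0.0197
```

>>> servo_tool(
  steps=[0.0,0,0,-0.03,0,0.0,0,0,-0.08,0,0.0,0,0,-0.15,0,0.0,0,0,-0.15,0,0.0,0,0,-0.15,0],
)

```text
time: 3.32
position: [0.6387, -0.1853, 0.4086]
tool_rot: [0.803, 0.596, -0.0, -0.0]
ft_force: [0.8, -0.3, -2.4]
grip_width: 0.0193
```

Run:
```python
from mv import *
o,R,a=st();print(o["grip_width"],o["ft_force"])
to([.6151,.0382,.375],-.0525)
c=shot("wrist","w2");crop(c,200,350,150,330,4,"w2z")
```

```text
0.01927391036485803 [ 0.78333567 -0.2587542  -2.37117123]
t 3.325 pos [ 0.6387 -0.1853  0.4086] a0 1.278 delta [ 0.2072 -0.0871  0.0337] turn 1.3305 dist 0.227
```

View pics/w2.png

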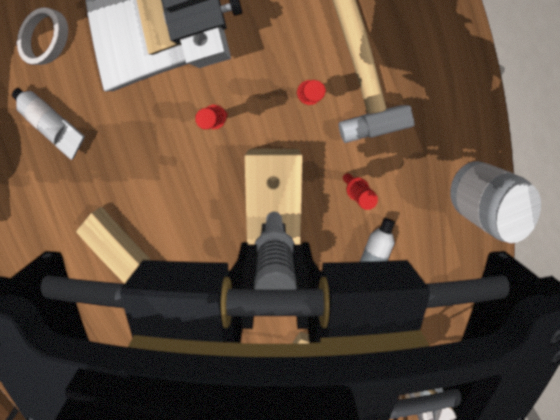

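>>> servo_tool(
  steps=[0.0,0.207,-0.087,0.0,1.33,0.0,0.207,-0.087,0.0,1.33,0.0,0.207,-0.087,0.0,1.33,0.0,0.207,-0.087,0.0,1.33,0.0,0.207,-0.087,0.0,1.33,0.0,0.207,-0.087,0.0,1.33,0.0,0.207,-0.087,0.0,1.33,0.0,0.207,-0.087,0.033,1.33,0.0,0.207,-0.087,0.033,1.33,0.0,0.207,-0.087,0.033,1.33],
)

```text
time: 4.62
position: [0.6154, 0.0376, 0.3748]
tool_rot: [1.0, -0.026, -0.001, -0.0]
ft_force: [0.6, -0.8, -1.4]
grip_width: 0.0194
```

Run:
```python
from mv import *
o,R,a=st();print(o["grip_width"],o["ft_force"],R.round(3).tolist())
to([.6151,.0382,.375],-.0525)
p=o["position"]+R[:,2]*.2511;print("tip expected",p,"guide in saw of TCP",wsaw(o["position"]))
for n in("wrist","top","side"):
    c=shot(n,n+"3");f=n=="wrist";print(n,"tip",proj(c,p,f),"guide",proj(c,(.6151,.0382,.088),f))
    u,v=map(int,proj(c,(.6151,.0382,.088),f));crop(c,max(u-60,0),u+60,max(v-60,0),v+45,6,n+"3z");print(max(u-60,0),max(v-60,0))
```

```text
0.01943034492332279 [ 0.58661199 -0.78022735 -1.40625065] [[0.999, -0.052, -0.002], [-0.052, -0.999, 0.0], [-0.002, -0.0, -1.0]]
t 4.625 pos [0.6154 0.0376 0.3748] a0 -0.0519 delta [-0.0004 -0.0005 -0.0002] turn 0.0006 dist 0.001
tip expected [0.61485493 0.03771239 0.12366056] guide in saw of TCP [ 0.065414   -0.27400582  0.37475985]
wrist tip (np.float64(274.0120431743452), np.float64(219.0653629024476)) guide (np.float64(273.5075718360283), np.float64(204.4590806658074))
213 144
top tip (np.float64(235.62012298220498), np.float64(199.04982763069938)) guide (np.float64(236.69417845876342), np.float64(200.22324754471873))
176 140
side tip (np.float64(277.5907085304592), np.float64(173.72680386371064)) guide (np.float64(277.3507918738559), np.float64(186.4802281579048))
217 126
```

View pics/wrist3.png

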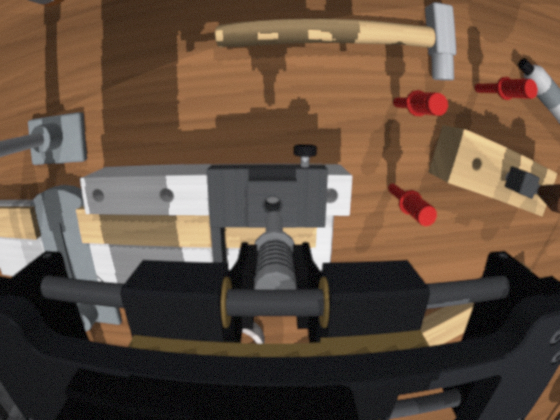

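View pics/side3z.png

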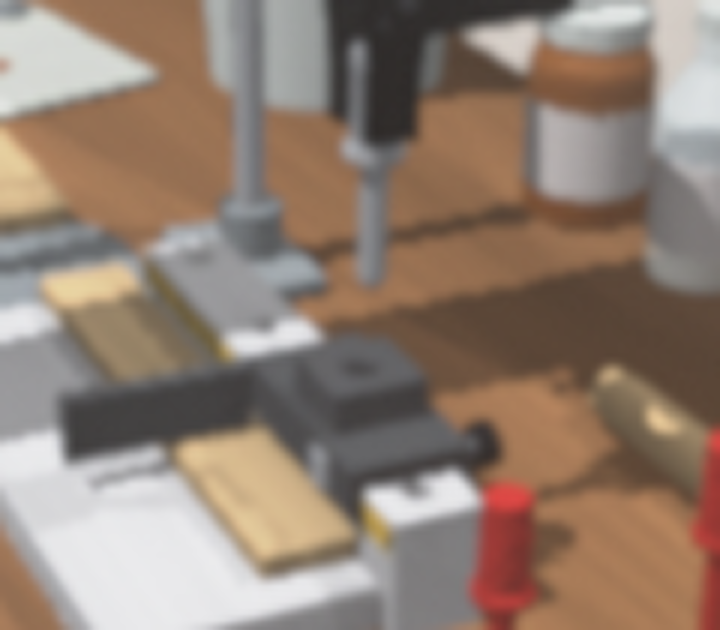

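Run:
```python
from h import *
c=load("wrist3");crop(c,235,310,180,280,8,"a");c=load("side3");crop(c,255,315,130,205,8,"b")
```

```text
(no output)
```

View pics/a.png

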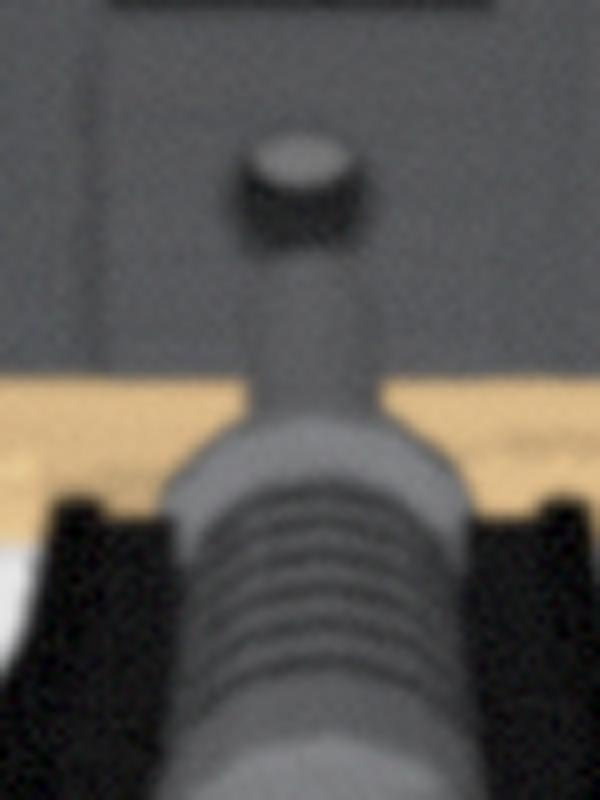

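View pics/b.png

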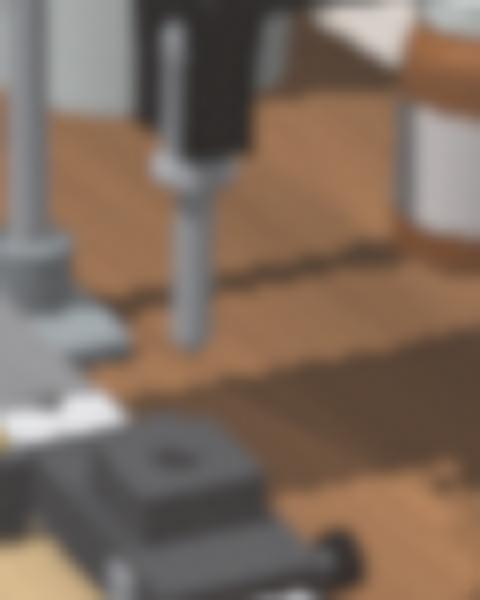

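View pics/top3z.png

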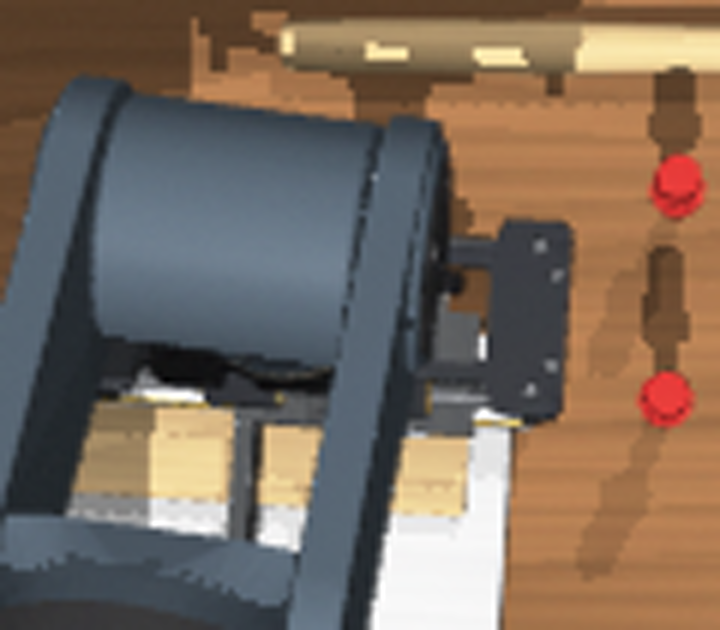

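Run:
```python
from mv import *
o,R,a=st()
for n in("side3","wrist3"):
    c=load(n);f=n[0]=="w"
    for tilt in(0,.03,.06):
        # tilt moves tip in +saw x
        ax=R[:,2]*np.cos(tilt)+R[:,0]*np.sin(tilt)
        g=o["position"]+R[:,2]*.164
        print(n,tilt,[tuple(np.round(proj(c,g+ax*d,f),1)) for d in(.0871,.0811,.0291,.024,-.016)])
    print([tuple(np.round(proj(c,saww(.065+dx,-.2735+dy,.088),f),1)) for dx,dy in((0,0),(.0069,0),(-.0069,0),(0,.0069),(.021,.021),(-.021,.021),(-.021,-.021))])
```

```text
side3 0 [(np.float64(278.1), np.float64(173.0)), (np.float64(278.1), np.float64(170.8)), (np.float64(278.5), np.float64(151.0)), (np.float64(278.5), np.float64(149.0)), (np.float64(278.8), np.float64(132.8))]
side3 0.03 [(np.float64(279.1), np.float64(172.8)), (np.float64(279.0), np.float64(170.6)), (np.float64(278.8), np.float64(150.9)), (np.float64(278.8), np.float64(148.9)), (np.float64(278.6), np.float64(132.9))]
side3 0.06 [(np.float64(280.0), np.float64(172.6)), (np.float64(279.9), np.float64(170.4)), (np.float64(279.2), np.float64(150.8)), (np.float64(279.1), np.float64(148.9)), (np.float64(278.4), np.float64(132.9))]
[(np.float64(277.3), np.float64(186.5)), (np.float64(279.8), np.float64(186.0)), (np.float64(274.8), np.float64(187.0)), (np.float64(276.2), np.float64(185.3)), (np.float64(281.2), np.float64(181.4)), (np.float64(266.3), np.float64(184.5)), (np.float64(273.3), np.float64(191.8))]
wrist3 0 [(np.float64(274.1), np.float64(218.2)), (np.float64(274.1), np.float64(221.0)), (np.float64(273.9), np.float64(252.4)), (np.float64(273.9), np.float64(256.3)), (np.float64(273.7), np.float64(295.3))]
wrist3 0.03 [(np.float64(274.1), np.float64(214.9)), (np.float64(274.1), np.float64(217.9)), (np.float64(273.9), np.float64(251.1)), (np.float64(273.9), np.float64(255.2)), (np.float64(273.7), np.float64(296.2))]
wrist3 0.06 [(np.float64(274.1), np.float64(211.7)), (np.float64(274.1), np.float64(214.8)), (np.float64(273.9), np.float64(249.8)), (np.float64(273.9), np.float64(254.1)), (np.float64(273.7), np.float64(297.0))]
[(np.float64(273.5), np.float64(204.5)), (np.float64(273.6), np.float64(196.8)), (np.float64(273.5), np.float64(212.1)), (np.float64(265.5), np.float64(204.5)), (np.float64(248.7), np.float64(180.8)), (np.float64(249.8), np.float64(227.1)), (np.float64(297.3), np.float64(227.2))]
```

Run:
```python
from mv import *
o,R,a=st();print(wsaw(o["position"]))
to(saww(.0645,-.2733,.32),-.0525)
```

```text
[ 0.06580917 -0.27400605  0.37649265]
t 4.775 pos [0.6158 0.0376 0.3765] a0 -0.052 delta [-0.0014 -0.0007  0.0565] turn 0.0005 dist 0.057
```

>>> servo_tool(
  steps=[0.0,-0.001,-0.0007,0.0,0,0.0,-0.001,-0.0007,0.015,0,0.0,-0.001,-0.0007,0.028,0,0.0,-0.001,-0.0007,0.035,0,0.0,-0.001,-0.0007,0.042,0,0.0,-0.001,-0.0007,0.048,0,0.0,-0.001,-0.0007,0.055,0,0.0,-0.001,-0.0007,0.055,0],
)

```text
time: 5.78
position: [0.6143, 0.0385, 0.32]
tool_rot: [1.0, -0.026, -0.001, -0.0]
ft_force: [-0.7, 0.9, -2.1]
grip_width: 0.019
```

Run:
```python
from mv import *
o,R,a=st();print(o["ft_force"],o["moment"],wsaw(o["position"]),o["grip_width"])
c=shot("side","side4");crop(c,245,315,130,210,8,"b")
c=shot("wrist","wrist4");crop(c,235,310,180,280,8,"a")
```

```text
[-0.6803329   0.89848717 -2.13229315] [0.24688266 0.19604251 0.00778751] [ 0.06420406 -0.27317258  0.32001985] 0.018972016444467606
```

View pics/a.png

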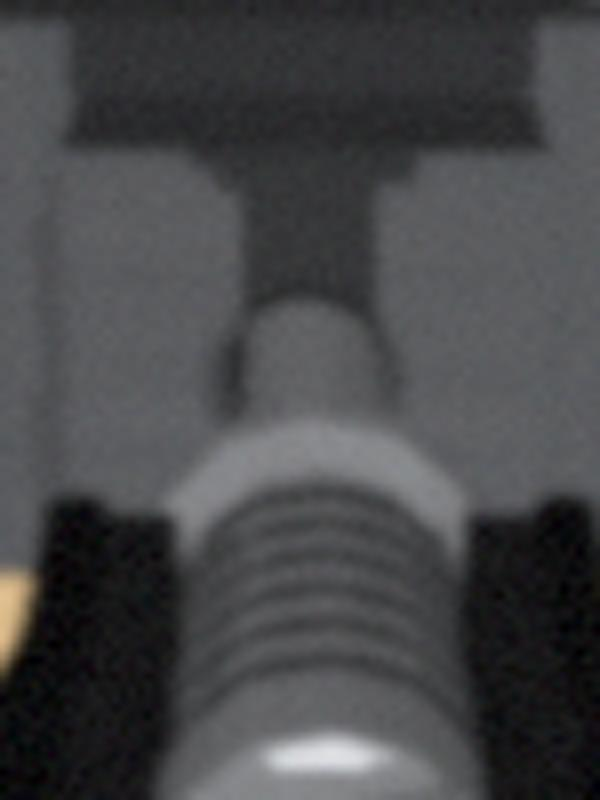

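View pics/b.png

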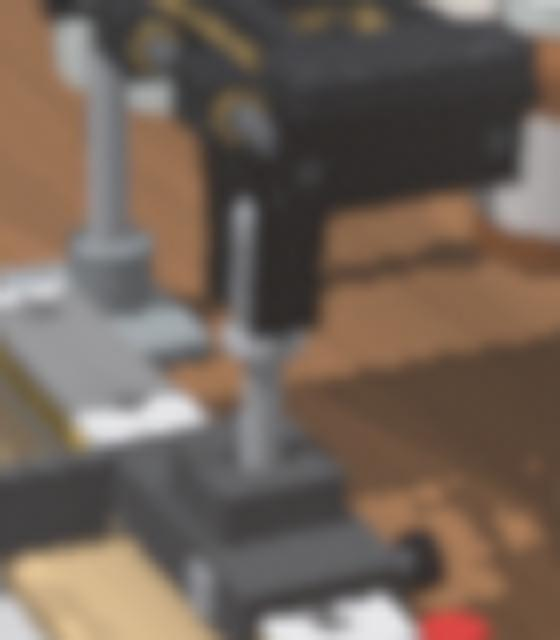

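>>> servo_tool(
  steps=[0.0,0,0,0.006,0,0.0,0,0,0.011,0,0.0,0,0,0.013,0,0.0,0,0,0.013,0],
)

```text
time: 6.38
position: [0.6147, 0.0386, 0.309]
tool_rot: [1.0, -0.026, 0.0, -0.0]
ft_force: [-3.5, 1.3, 6.0]
grip_width: 0.0195
```

Run:
```python
from mv import *
o,R,a=st();print(o["ft_force"],o["moment"],wsaw(o["position"]),o["position"],o["grip_width"])
```

```text
[-3.47041823  1.25941433  5.95325899] [0.45305842 0.6845142  0.06658584] [ 0.06457266 -0.27311079  0.30895433] [0.61465196 0.03857699 0.30895433] 0.019456695525458235
```

>>> servo_tool(
  steps=[0.0,-0.0007,-0.002,0.013,0,0.0,-0.0007,-0.004,0.013,0,0.0,-0.0007,-0.007,0.013,0,0.0,-0.0007,-0.01,0.013,0,0.0,-0.0007,-0.013,0.013,0,0.0,-0.0007,-0.016,0.013,0,0.0,-0.0007,-0.018,0.013,0,0.0,-0.0007,-0.02,0.013,0],
)

```text
time: 7.38
position: [0.6173, 0.0517, 0.3023]
tool_rot: [1.0, -0.023, 0.005, 0.01]
ft_force: [-9.1, -23.5, 31.6]
grip_width: 0.0217
```

Run:
```python
from mv import *
o,R,a=st();print(o["ft_force"],o["moment"],wsaw(o["position"]),o["position"],o["grip_width"])
```

```text
[ -9.14627497 -23.45034991  31.62862519] [-5.2476914   1.70925295 -0.04968562] [ 0.06655079 -0.2599073   0.3022573 ] [0.61732023 0.05165849 0.3022573 ] 0.021741537387831158
```

>>> servo_tool(
  steps=[0.0,0,0.005,-0.006,0,0.0,0,0.007,-0.01,0],
)

```text
time: 7.62
position: [0.6156, 0.05, 0.3056]
tool_rot: [1.0, -0.027, 0.003, 0.001]
ft_force: [2.3, -1.3, -3.5]
grip_width: 0.0195
```

Run:
```python
from mv import *
o,R,a=st();print(o["ft_force"],o["moment"],wsaw(o["position"]),o["position"],o["grip_width"],R.round(3).tolist())
c=shot("side","side5");crop(c,225,335,120,220,6,"b")
c=shot("wrist","wrist5");crop(c,205,340,160,290,6,"a")
```

```text
[ 2.31502288 -1.32539235 -3.50168379] [-0.35397946 -0.48308586  0.04161335] [ 0.06494518 -0.26161996  0.30560943] [0.61562696 0.05003245 0.30560943] 0.019487687881196057 [[0.999, -0.053, 0.005], [-0.053, -0.999, -0.002], [0.005, 0.001, -1.0]]
```

View pics/a.png

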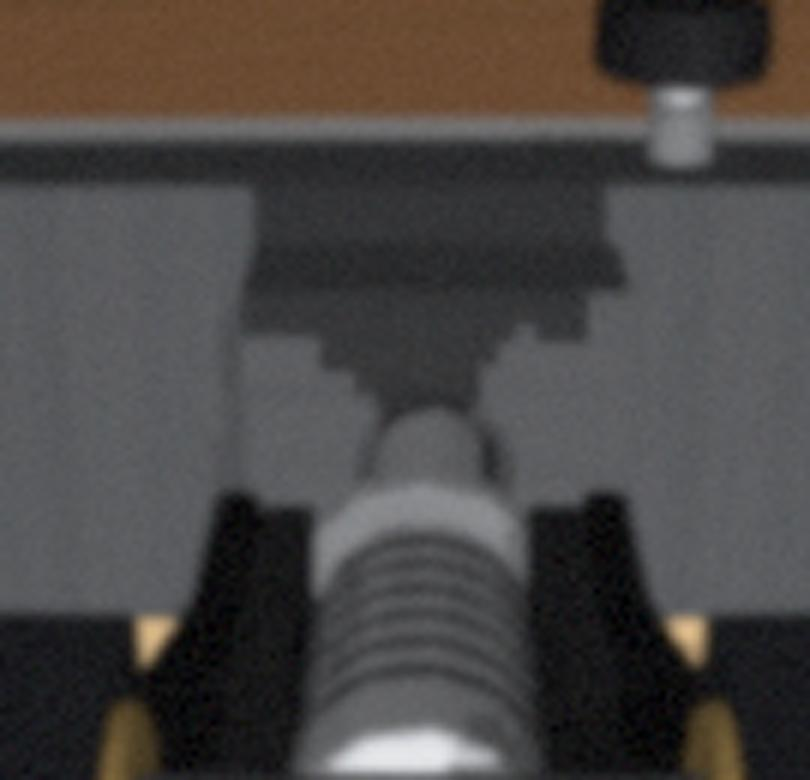

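View pics/b.png

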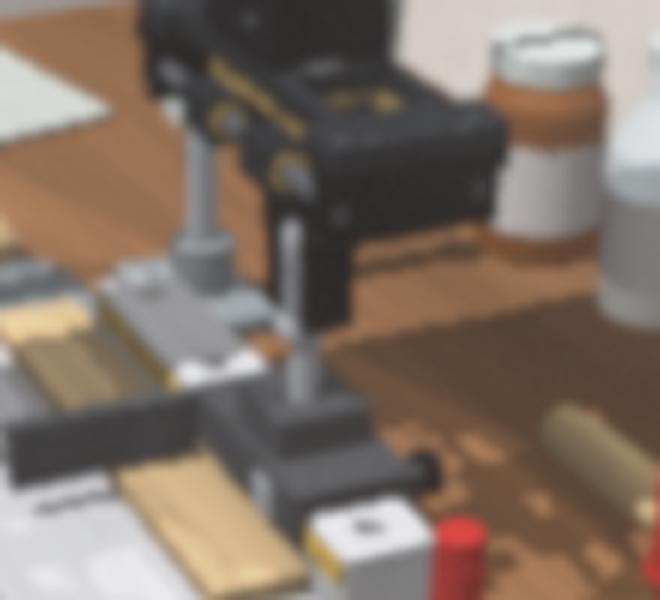

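>>> servo_tool(
  steps=[0.0,0,0,0.001,0,0.0,0,0,0.002,0],
)

```text
time: 7.98
position: [0.6156, 0.0517, 0.3035]
tool_rot: [1.0, -0.026, 0.002, 0.0]
ft_force: [2.8, -2.2, 8.0]
grip_width: 0.0192
```

>>> servo_tool(
  steps=[0.0,0.0005,0,-0.0007,0,0.0,0.0005,-0.001,-0.0007,0,0.0,0.0005,-0.0025,-0.0007,0,0.0,0.0005,-0.004,-0.0007,0,0.0,0.0005,-0.0055,-0.0007,0,0.0,0.0005,-0.007,-0.0007,0],
)

```text
time: 8.72
position: [0.6157, 0.0579, 0.3036]
tool_rot: [1.0, -0.026, 0.001, 0.001]
ft_force: [2.0, -4.3, 2.2]
grip_width: 0.0197
```

Run:
```python
from mv import *
o,R,a=st();print(o["ft_force"],o["moment"],wsaw(o["position"]),o["position"],o["grip_width"],R.round(3).tolist())
```

```text
[ 2.04992723 -4.3169574   2.23114603] [-0.95726928 -0.63445637 -0.03724652] [ 0.06464218 -0.25376775  0.30362858] [0.61573643 0.05788974 0.30362858] 0.019703149958323906 [[0.999, -0.052, 0.001], [-0.052, -0.999, -0.002], [0.001, 0.002, -1.0]]
```

>>> servo_tool(
  steps=[0.0,0.0003,-0.001,0.0005,0,0.0,0.0003,-0.002,0.0007,0,0.0,0.0003,-0.003,0.0007,0,0.0,0.0003,-0.004,0.0007,0],
)

```text
time: 9.22
position: [0.616, 0.0628, 0.3025]
tool_rot: [1.0, -0.026, 0.0, -0.0]
ft_force: [4.1, -1.9, 0.7]
grip_width: 0.0197
```

Run:
```python
from mv import *
o,R,a=st();print(o["ft_force"],o["moment"],wsaw(o["position"]),o["position"],o["grip_width"],R.round(3).tolist())
```

```text
[ 4.14338344 -1.85219811  0.73923199] [-0.38000494 -0.81901483  0.00811126] [ 0.06463866 -0.24887833  0.30249107] [0.61598949 0.0627726  0.30249107] 0.019709788624198546 [[0.999, -0.052, 0.0], [-0.052, -0.999, 0.001], [0.0, -0.001, -1.0]]
```

>>> servo_tool(
  steps=[0.0,0.0006,-0.0007,0.001,0,0.0,0.0006,-0.0014,0.003,0,0.0,0.0006,-0.0014,0.005,0],
)

```text
time: 9.6
position: [0.6164, 0.064, 0.2975]
tool_rot: [1.0, -0.026, -0.0, -0.0]
ft_force: [3.2, -0.7, 0.0]
grip_width: 0.0195
```

Run:
```python
from mv import *
o,R,a=st();print(o["ft_force"],o["moment"],wsaw(o["position"]),o["position"],o["grip_width"],R.round(3).tolist())
```

```text
[ 3.17743859 -0.72877025  0.02729707] [-0.12984674 -0.68038633  0.01376929] [ 0.06501448 -0.24762231  0.29745356] [0.6164307  0.06400718 0.29745356] 0.019537937060964544 [[0.999, -0.052, -0.001], [-0.052, -0.999, 0.001], [-0.001, -0.001, -1.0]]
```

>>> servo_tool(
  steps=[0.0,0.0005,0,0.004,0,0.0,0.0005,0,0.009,0,0.0,0.0005,0,0.014,0,0.0,0.0005,0,0.018,0,0.0,0.0005,0,0.021,0,0.0,0.0005,0,0.021,0],
)

```text
time: 10.35
position: [0.6167, 0.0639, 0.2762]
tool_rot: [1.0, -0.026, -0.001, -0.0]
ft_force: [2.9, 0.3, -1.4]
grip_width: 0.0193
```

Run:
```python
from mv import *
o,R,a=st();print(o["ft_force"],o["moment"],wsaw(o["position"]),o["position"],o["grip_width"],R.round(3).tolist())
```

```text
[ 2.94850867  0.31131135 -1.39133774] [ 0.27291401 -0.3983099  -0.00301826] [ 0.06529676 -0.24772868  0.27621342] [0.61670701 0.06388614 0.27621342] 0.01928369384228419 [[0.999, -0.052, -0.002], [-0.052, -0.999, 0.0], [-0.002, -0.0, -1.0]]
```

Nearly home; press down gently a few mm more.

>>> servo_tool(
  steps=[0.0,0.0003,0,0.002,0,0.0,0.0003,0,0.0035,0,0.0,0.0003,0,0.0035,0],
)

```text
time: 10.72
position: [0.6167, 0.0639, 0.2759]
tool_rot: [1.0, -0.026, -0.001, 0.0]
ft_force: [-2.6, 0.9, 15.8]
grip_width: 0.0194
```

Run:
```python
from mv import *
o,R,a=st();print(o["ft_force"],o["moment"],wsaw(o["position"]),o["position"],o["grip_width"])
c=shot("side","side6");crop(c,225,335,120,220,6,"b")
c=shot("wrist","wrist6");crop(c,205,340,160,290,6,"a")
```

```text
[-2.63758734  0.85163998 15.76492938] [0.22895749 0.51155661 0.00254549] [ 0.06533165 -0.24770801  0.27592135] [0.61674294 0.06390495 0.27592135] 0.01944775426256368
```

View pics/a.png

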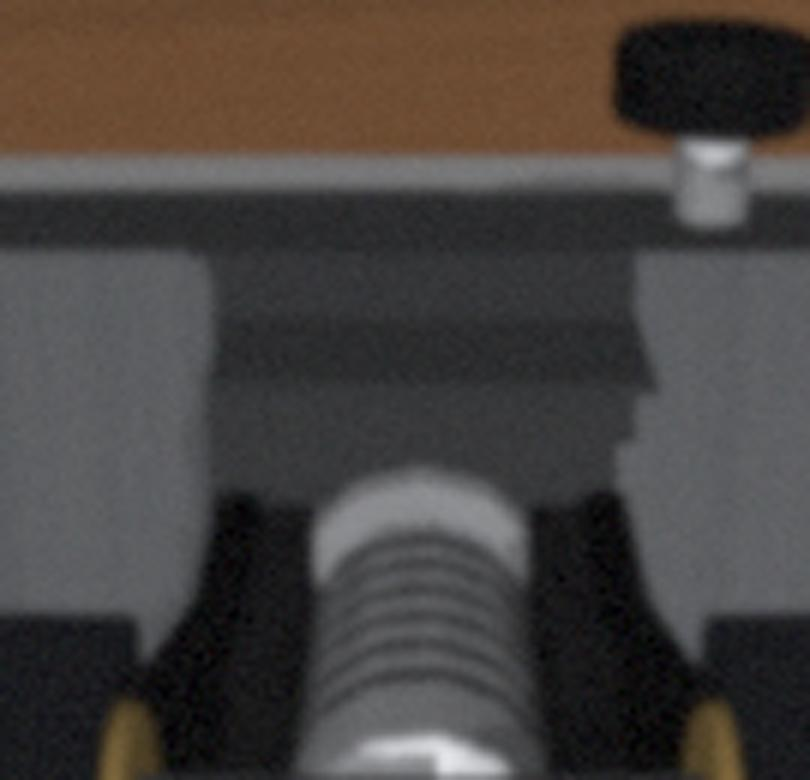

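View pics/b.png

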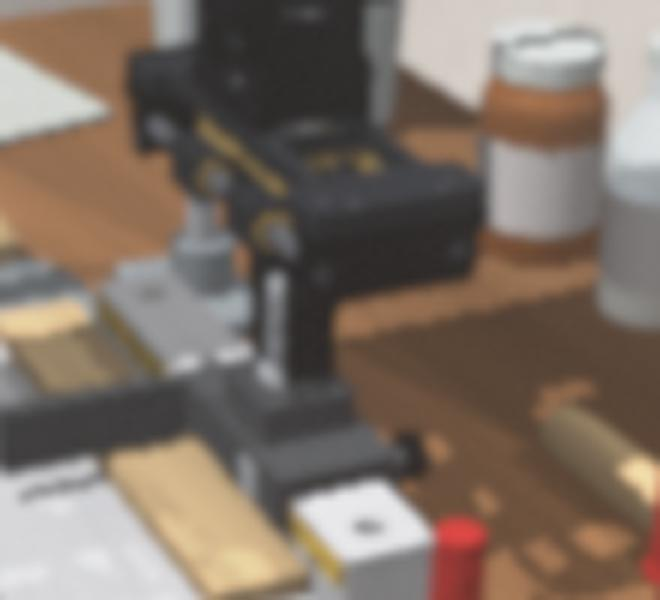

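>>> servo_tool(
  steps=[0.0,0,0,-0.003,0,0.05,0,0,-0.003,0,0.05,0,0,-0.003,0,0.05,0,0,-0.003,0,0.05,0,0,-0.04,0,0.05,0,0,-0.09,0,0.05,0,0,-0.13,0,0.05,0,0,-0.13,0],
)

```text
time: 11.82
position: [0.6183, 0.0636, 0.4071]
tool_rot: [1.0, -0.026, 0.004, 0.0]
ft_force: [0.7, -0.6, 0.8]
grip_width: 0.0498
```

Run:
```python
from mv import *
o,R,a=st();print(o["ft_force"],o["grip_width"])
c=shot("wrist","wrist7")
c=shot("side","side7");crop(c,225,335,120,220,6,"b")
bat=np.array([.416,-.2565]);y=.407;off=-.03
g=bat+off*np.array([-np.sin(y),np.cos(y)]);print(g)
to([g[0],g[1],.30],y+np.pi/2)
```

```text
[ 0.68374765 -0.55761368  0.80649218] 0.049805954964574774
[ 0.42787569 -0.28404938]
t 11.925 pos [0.617  0.0637 0.403 ] a0 -0.0522 delta [-0.1707  0.3571  0.1032] turn -2.03 dist 0.409
```

View pics/wrist7.png

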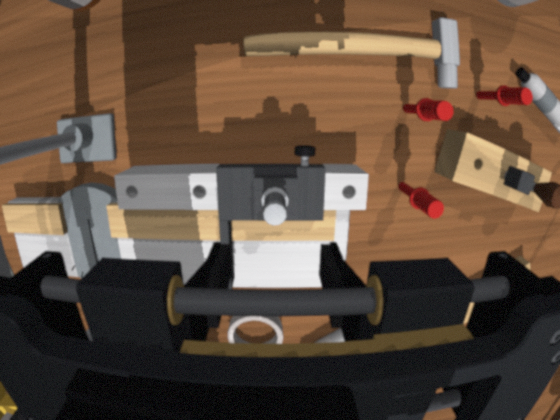

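View pics/b.png

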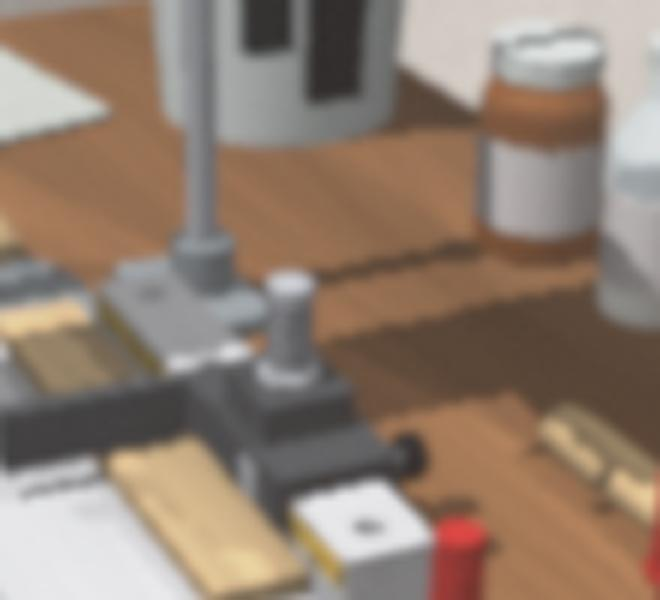

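>>> servo_tool(
  steps=[0.085,-0.171,0.357,0.0,-2.03,0.085,-0.171,0.357,0.0,-2.03,0.085,-0.171,0.357,0.0,-2.03,0.085,-0.171,0.357,0.0,-2.03,0.085,-0.171,0.357,0.0,-2.03,0.085,-0.171,0.357,0.0,-2.03,0.085,-0.171,0.357,0.0,-2.03,0.085,-0.171,0.357,0.0,-2.03,0.085,-0.171,0.357,0.05,-2.03,0.085,-0.171,0.357,0.103,-2.03,0.085,-0.171,0.357,0.103,-2.03,0.085,-0.171,0.357,0.103,-2.03],
)

```text
time: 13.42
position: [0.4271, -0.2832, 0.2972]
tool_rot: [0.548, 0.836, 0.001, -0.003]
ft_force: [0.8, 0.0, 0.4]
grip_width: 0.0849
```

Run:
```python
from mv import *
to([.4279,-.2840,.197],1.978)
c=shot("wrist","wrist8")
from fit import W
for l in[(.022,.1,.03),(-.022,.1,.03),(.022,-.1,.03),(-.022,-.1,.03)]: print(l,np.round(proj(c,W((.416,-.2565,.407),l),True),1))
```

```text
t 13.425 pos [ 0.4271 -0.2832  0.2972] a0 1.9807 delta [-0.0018  0.0007  0.1002] turn 0.0027 dist 0.1
(0.022, 0.1, 0.03) [305.   47.6]
(-0.022, 0.1, 0.03) [246.1  47.4]
(0.022, -0.1, 0.03) [299.4 287.5]
(-0.022, -0.1, 0.03) [249.9 287.3]
```

View pics/wrist8.png

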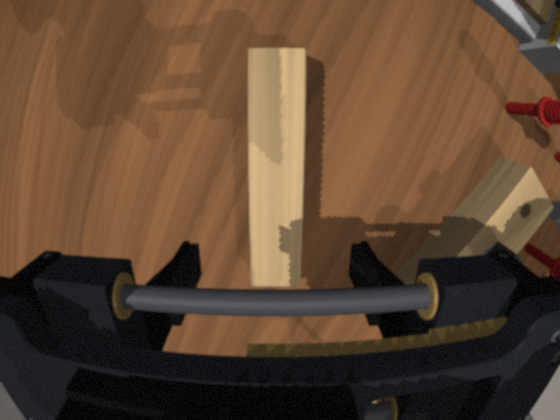

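>>> servo_tool(
  steps=[0.085,-0.001,0,0.05,0.0,0.085,-0.001,0,0.1,0.0,0.085,-0.001,0,0.1,0.0,0.085,-0.001,0,0.1,0.0,0.0,-0.001,0,0.1,0,0.0,-0.001,0,0.1,0,0.0,-0.001,0,0.1,0,0.0,-0.001,0,0.1,0],
  force=25,
)

```text
time: 14.48
position: [0.4285, -0.2848, 0.2008]
tool_rot: [0.55, 0.835, -0.0, 0.001]
ft_force: [0.4, -0.2, -0.7]
grip_width: 0.0532
```

Run:
```python
from mv import *
o,R,a=st();print(o["ft_force"],o["grip_width"],o["position"],a)
```

```text
[ 0.36792337 -0.1684129  -0.72352865] 0.05315013156038134 [ 0.42845528 -0.28481068  0.20082971] 1.9778121160842614
```

>>> servo_tool(
  steps=[0.06,0,0,0.003,0,0.06,0,0,0.003,0,0.0,0,0,0.003,0,0.0,0,0,0.003,0,0.0,0,0,0.003,0,0.0,0,0,0.003,0],
)

```text
time: 15.22
position: [0.4283, -0.2848, 0.1972]
tool_rot: [0.55, 0.835, 0.0, -0.0]
ft_force: [0.6, -0.0, -1.5]
grip_width: 0.0437
```

Run:
```python
from mv import *
o,R,a=st();print(o["ft_force"],o["grip_width"],o["position"],a)
```

```text
[ 0.63704264 -0.04325345 -1.53124313] 0.04367582008656772 [ 0.42834316 -0.28479165  0.19718332] 1.9778060280332626
```

Run:
```python
from mv import *
to(saww(-.033,-.25,.36),1.5183)
```

```text
t 15.225 pos [ 0.4283 -0.2848  0.1972] a0 1.9778 delta [ 0.2872  0.2219 -0.1628] turn 0.4595 dist 0.398
```

>>> servo_tool(
  steps=[0.0,0,0,-0.05,0,0.0,0,0,-0.11,0,0.0,0.05,0.04,-0.163,0,0.0,0.287,0.222,-0.163,0.46,0.0,0.287,0.222,-0.163,0.46,0.0,0.287,0.222,-0.163,0.46,0.0,0.287,0.222,-0.163,0.46,0.0,0.287,0.222,-0.163,0.46,0.0,0.287,0.222,-0.163,0.46,0.0,0.287,0.222,-0.163,0.46,0.0,0.287,0.222,-0.163,0.46],
)

```text
time: 16.6
position: [0.5183, 0.0654, 0.36]
tool_rot: [0.726, 0.688, -0.001, -0.0]
ft_force: [-0.1, -0.1, -0.4]
grip_width: 0.0438
```

Run:
```python
from mv import *
o,R,a=st();print(o["ft_force"],o["moment"],o["grip_width"],wsaw(o["position"]),R.round(3).tolist())
c=shot("wrist","wrist9");shot("side","side9")
to(saww(-.033,-.25,.29),1.5183)
to(saww(-.033,-.107,.29),1.5183)
print("saw rel pin grip top",proj(c,saww(.065,-.2477,.133),True),"stopface top corner",proj(c,saww(-.049,-.1877,.07),True))
```

```text
[-0.11435125 -0.05841961 -0.43981046] [-0.09268166 -0.12853189  0.01132282] 0.04379448330918576 [-0.03305764 -0.25139573  0.35995253] [[0.054, 0.999, -0.001], [0.999, -0.054, -0.001], [-0.001, -0.001, -1.0]]
t 16.7 pos [0.5184 0.065  0.3601] a0 1.5154 delta [ 0.0018 -0.0001  0.0701] turn -0.0029 dist 0.07
t 16.7 pos [0.5184 0.065  0.3601] a0 1.5154 delta [ 0.1448 -0.0005  0.07  ] turn -0.0029 dist 0.161
saw rel pin grip top (np.float64(409.1076635933201), np.float64(222.53403360485999)) stopface top corner (np.float64(254.2209952979106), np.float64(127.99950178557107))
```

View pics/wrist9.png

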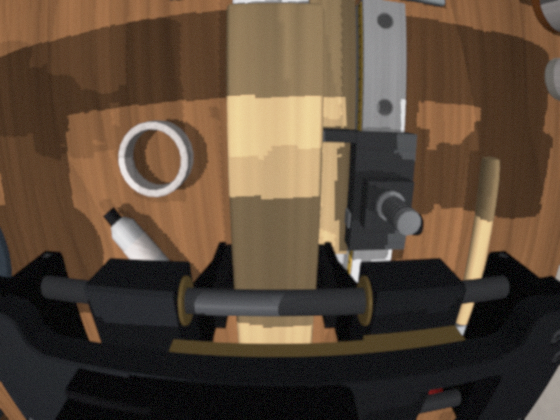

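View pics/side9.png

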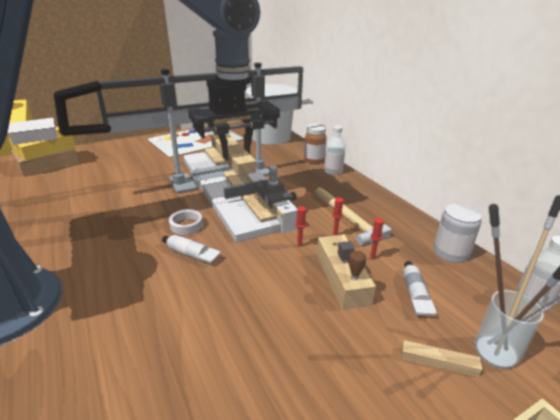

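>>> servo_tool(
  steps=[0.0,0.0,0,0.035,-0.003,0.0,0.0,0,0.07,-0.003,0.0,0.0,0,0.07,-0.003,0.0,0.04,0,0.07,-0.003,0.0,0.08,0,0.07,-0.003,0.0,0.12,0,0.07,-0.003,0.0,0.145,0,0.07,-0.003,0.0,0.145,0,0.07,-0.003],
)

```text
time: 17.7
position: [0.5268, 0.2125, 0.2919]
tool_rot: [0.724, 0.69, 0.001, 0.001]
ft_force: [0.7, -1.1, -0.8]
grip_width: 0.044
```

Run:
```python
from mv import *
o,R,a=st();print(o["ft_force"],o["moment"],o["grip_width"],wsaw(o["position"]))
to(saww(-.033,-.107,.24),1.5183)
c=shot("wrist","wrist10");shot("side","side10");shot("top","top10")
```

```text
[ 0.69190515 -1.13156472 -0.78900593] [-0.10080639 -0.14646901  0.00966697] 0.043989123521988985 [-0.03225186 -0.1040788   0.29188888]
t 17.7 pos [0.5268 0.2125 0.2919] a0 1.5227 delta [-0.003  -0.0009  0.0519] turn 0.0044 dist 0.052
```

View pics/wrist10.png

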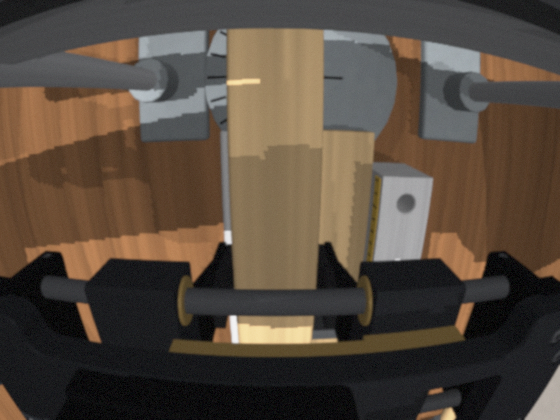

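View pics/side10.png

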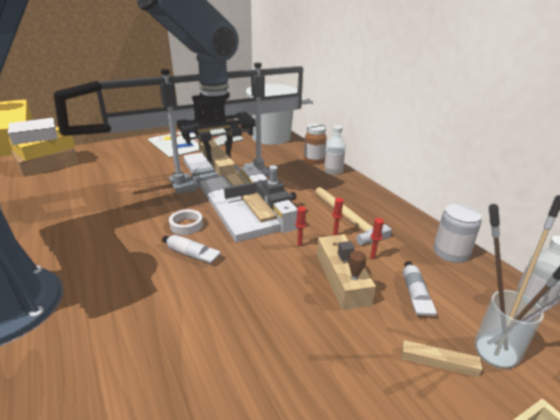

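>>> servo_tool(
  steps=[0.0,-0.001,0,0.025,0.004,0.0,-0.001,0,0.05,0.004,0.0,-0.001,0,0.06,0.004,0.0,-0.001,0,0.064,0.004,0.0,-0.001,0,0.064,0.004],
)

```text
time: 18.48
position: [0.5266, 0.2102, 0.2266]
tool_rot: [0.726, 0.688, 0.0, 0.0]
ft_force: [1.0, 0.3, -1.1]
grip_width: 0.0437
```

Run:
```python
from mv import *
o,R,a=st();print(o["ft_force"],o["moment"],o["grip_width"],wsaw(o["position"]),a,R.round(3).tolist())
c=shot("wrist","wrist11");crop(c,180,380,150,330,4,"a")
c=shot("side","side11");crop(c,165,305,100,250,4,"b")
```

```text
[ 0.97985199  0.29813654 -1.09682854] [-0.05494803 -0.06160277 -0.00743101] 0.04371770787606648 [-0.03237495 -0.10638563  0.22664702] 1.5162929943906074 [[0.054, 0.999, 0.001], [0.999, -0.054, 0.0], [0.0, 0.001, -1.0]]
```

View pics/wrist11.png

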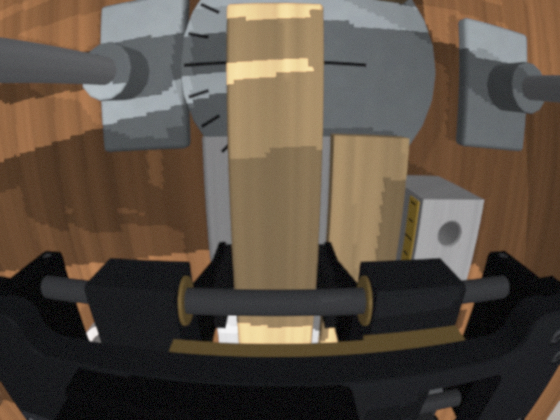

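View pics/b.png

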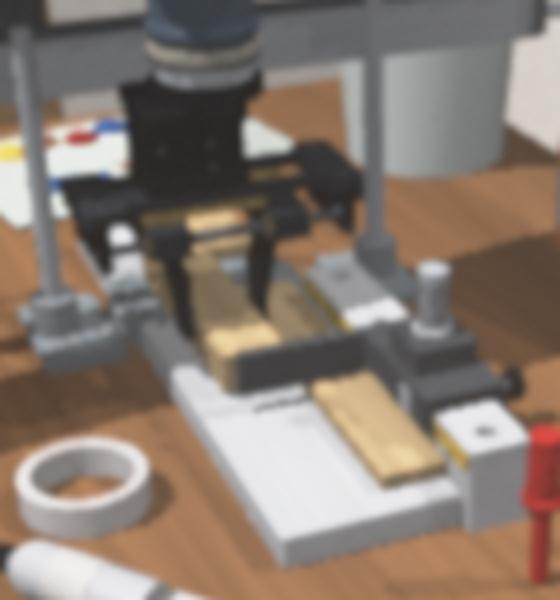

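>>> servo_tool(
  steps=[0.0,0,0,0.003,0,0.0,0,0,0.005,0,0.0,0,0,0.005,0],
)

```text
time: 18.95
position: [0.5263, 0.2105, 0.2221]
tool_rot: [0.726, 0.688, 0.0, 0.0]
ft_force: [-0.9, -0.7, 4.1]
grip_width: 0.0436
```

Run:
```python
from mv import *
o,R,a=st();print(o["ft_force"],o["moment"],o["grip_width"],wsaw(o["position"]),a)
```

```text
[-0.8881054  -0.68559124  4.0934887 ] [-0.12868706  0.17660548 -0.00586623] 0.043559611165383975 [-0.03264279 -0.10601947  0.22214435] 1.516998509089716
```

>>> servo_tool(
  steps=[0.0,0,0.003,0,0,0.0,0,0.006,0,0,0.0,0,0.009,0,0,0.0,0,0.011,0,0,0.0,0,0.011,0,0],
)

```text
time: 19.58
position: [0.5335, 0.2104, 0.2223]
tool_rot: [0.726, 0.688, -0.004, -0.003]
ft_force: [-9.4, 2.1, 12.3]
grip_width: 0.0435
```

Run:
```python
from mv import *
o,R,a=st();print(o["ft_force"],o["moment"],o["grip_width"],wsaw(o["position"]),a)
```

```text
[-9.36150367  2.11573565 12.29384399] [0.22340548 1.55575258 0.07035398] 0.04347620271346432 [-0.02549788 -0.10583258  0.22230721] 1.5177153130156136
```

Run:
```python
from mv import *
o,R,a=st();print(wsaw(o["position"]+R[:,2]*.164))
c=shot("wrist","wrist12");crop(c,200,400,100,300,4,"a")
c=shot("side","side12");crop(c,200,300,150,220,8,"b")
c=load("wrist12")
for P in[(0,-.05,.037),(0,-.12,.037),(-.022,-.05,.055),(0,-.05,.055),(0,0.0125,.055),(-.044,.0125,.055)]:print(P,np.round(proj(c,saww(*P),True),1))
```

```text
[-0.02719864 -0.10604599  0.05831616]
(0, -0.05, 0.037) [325.5 158.1]
(0, -0.12, 0.037) [319.3 277.2]
(-0.022, -0.05, 0.055) [283.5 164.1]
(0, -0.05, 0.055) [331.  164.5]
(0, 0.0125, 0.055) [333.1  29.7]
(-0.044, 0.0125, 0.055) [234.4  29. ]
```

View pics/a.png

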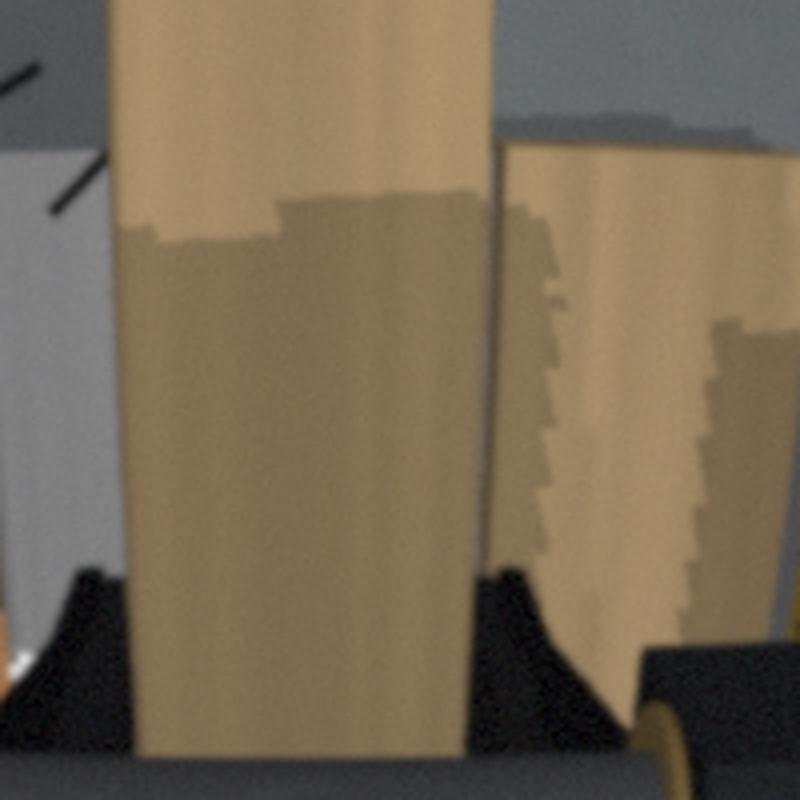

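View pics/b.png

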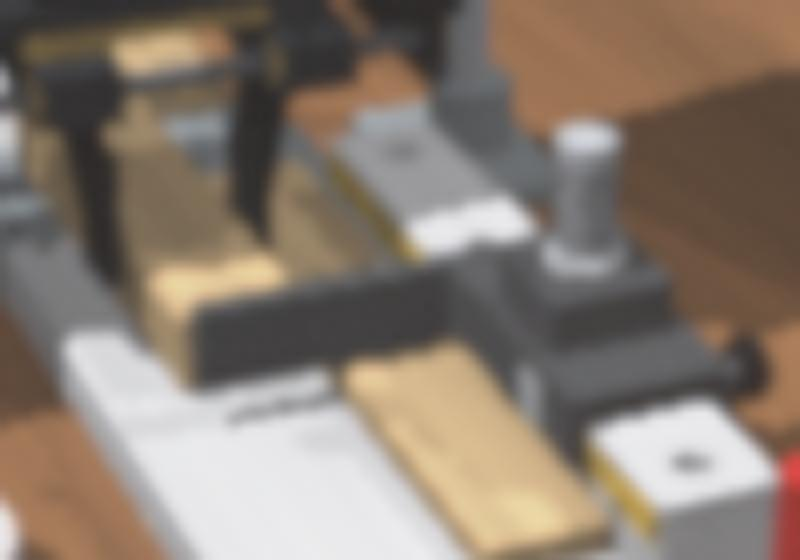

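>>> servo_tool(
  steps=[0.0,0,0.0,-0.0015,0,0.0,0,0.001,-0.002,0,0.0,0,0.002,-0.002,0,0.0,0,0.002,-0.002,0],
)

```text
time: 20.18
position: [0.5373, 0.21, 0.2226]
tool_rot: [0.726, 0.688, -0.003, -0.002]
ft_force: [-6.3, 2.4, 2.8]
grip_width: 0.0438
```

Run:
```python
from mv import *
o,R,a=st();print(o["ft_force"],o["moment"],o["grip_width"],wsaw(o["position"]),a)
print(wsaw(o["position"]+R[:,2]*.164))
```

```text
[-6.3171629   2.40380139  2.79269524] [0.35412985 1.0316659  0.06083694] 0.043755164522920886 [-0.02169998 -0.10603143  0.22262997] 1.5166451142116797
[-0.02288972 -0.10613626  0.05863432]
```

>>> servo_tool(
  steps=[0.0,-0.003,0.0,0,0,0.0,-0.006,0.0,0,0,0.0,-0.009,0.0,0,0,0.0,-0.011,0.0,0,0,0.0,-0.011,0,0,0],
)

```text
time: 20.8
position: [0.5367, 0.1995, 0.2223]
tool_rot: [0.726, 0.688, -0.002, -0.003]
ft_force: [-6.5, 4.3, 0.7]
grip_width: 0.0437
```

Run:
```python
from mv import *
o,R,a=st();print(o["ft_force"],o["moment"],o["grip_width"],wsaw(o["position"]),a)
print(wsaw(o["position"]+R[:,2]*.164))
c=shot("wrist","wrist13");crop(c,200,400,100,300,4,"a")
c=shot("side","side13");crop(c,200,300,150,220,8,"b")
```

```text
[-6.46999899  4.33854015  0.66715071] [0.85105546 0.98015864 0.12359761] 0.04374578601684294 [-0.02176398 -0.11646014  0.22231674] 1.5162832816229883
[-0.02292779 -0.11635399  0.0583209 ]
```

View pics/a.png

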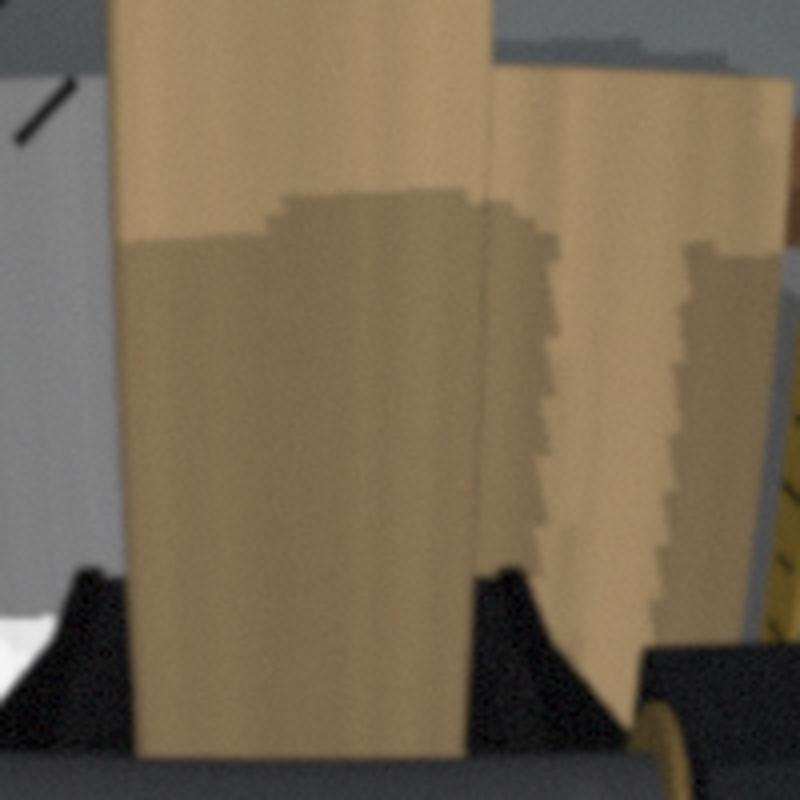

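View pics/b.png

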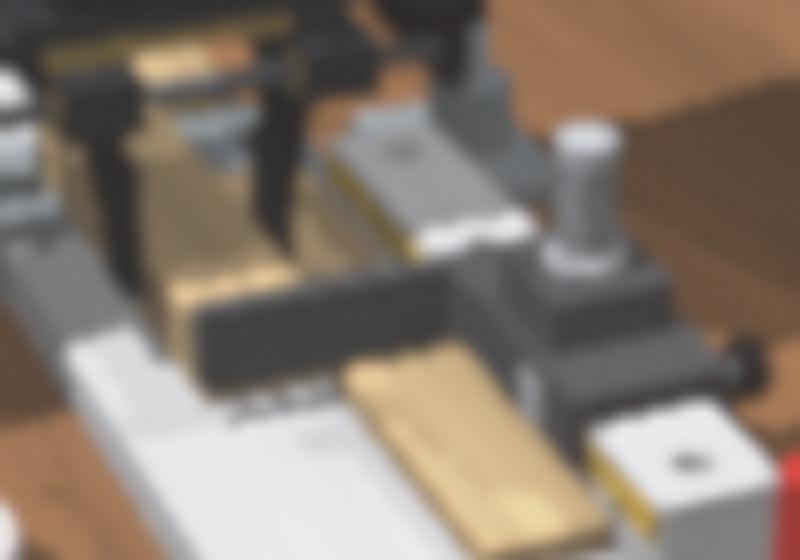

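>>> servo_tool(
  steps=[0.0,-0.001,0.0,0,0,0.0,-0.002,0.0,0,0,0.0,-0.003,0.0,0,0],
)

```text
time: 21.28
position: [0.5365, 0.1968, 0.2223]
tool_rot: [0.726, 0.688, -0.002, -0.003]
ft_force: [-6.1, 6.1, 0.9]
grip_width: 0.0438
```

Run:
```python
from mv import *
o,R,a=st();print(o["ft_force"],o["moment"],o["grip_width"],wsaw(o["position"]),a)
print(wsaw(o["position"]+R[:,2]*.164))
```

```text
[-6.0561888   6.11944462  0.88484448] [0.9975091  0.97886003 0.0944554 ] 0.043751927706655154 [-0.02178725 -0.11923707  0.22231938] 1.5162446864390369
[-0.02293565 -0.11906419  0.05832349]
```

>>> servo_tool(
  steps=[0.0,-0.001,-0.0005,0,0,0.0,-0.002,-0.0005,0,0,0.0,-0.003,-0.0005,0,0],
)

```text
time: 21.65
position: [0.5361, 0.1939, 0.2223]
tool_rot: [0.726, 0.687, -0.001, -0.003]
ft_force: [-5.1, 8.9, 0.4]
grip_width: 0.0439
```

Run:
```python
from mv import *
o,R,a=st();print(o["ft_force"],o["moment"],o["grip_width"],wsaw(o["position"]),a)
print(wsaw(o["position"]+R[:,2]*.164))
c=shot("wrist","wrist14");crop(c,200,400,100,300,4,"a")
c=shot("side","side14");crop(c,200,300,150,220,8,"b")
```

```text
[-5.14926633  8.85967859  0.39635923] [1.50672804 0.84941221 0.20264107] 0.04391686222398196 [-0.02197455 -0.12209712  0.2223199 ] 1.515831759013106
[-0.02295233 -0.12180943  0.05832307]
```

View pics/b.png

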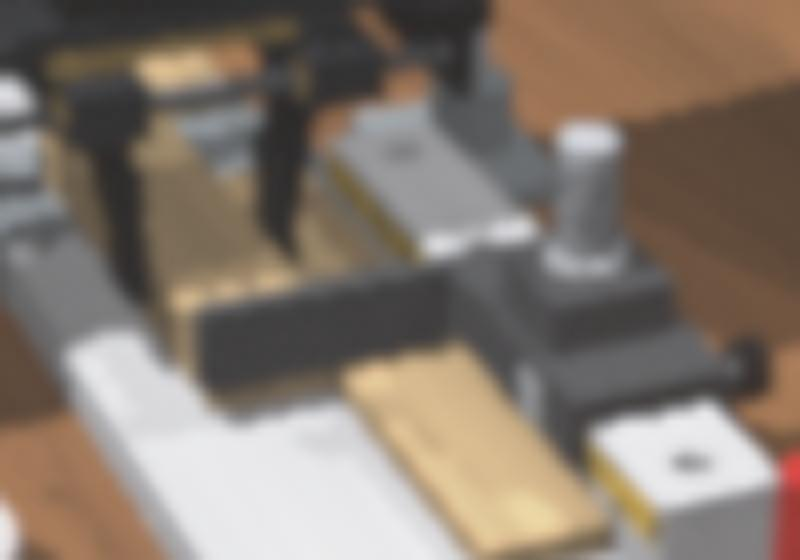

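Run:
```python
from mv import *
import cv2
ims=[cv2.resize(load(n)["pixels"][0:60,210:350],None,fx=5,fy=5,interpolation=cv2.INTER_CUBIC) for n in("wrist12","wrist14")]
cv2.imwrite("pics/c.png",np.vstack(ims))
ims=[cv2.resize(load(n)["pixels"][170:215,195:265],None,fx=10,fy=6.5,interpolation=cv2.INTER_CUBIC) for n in("side13","side14")]
cv2.imwrite("pics/d.png",np.vstack(ims))
for n in("wrist12","wrist14"):
    c=load(n);print(n,[tuple(np.round(proj(c,saww(-.022,y,.055),True),1)) for y in(0.01,.0125,.02)])
```

```text
wrist12 [(np.float64(283.9), np.float64(33.3)), (np.float64(283.9), np.float64(28.1)), (np.float64(283.8), np.float64(12.6))]
wrist14 [(np.float64(273.7), np.float64(1.2)), (np.float64(273.7), np.float64(-3.7)), (np.float64(273.7), np.float64(-18.2))]
```

View pics/c.png

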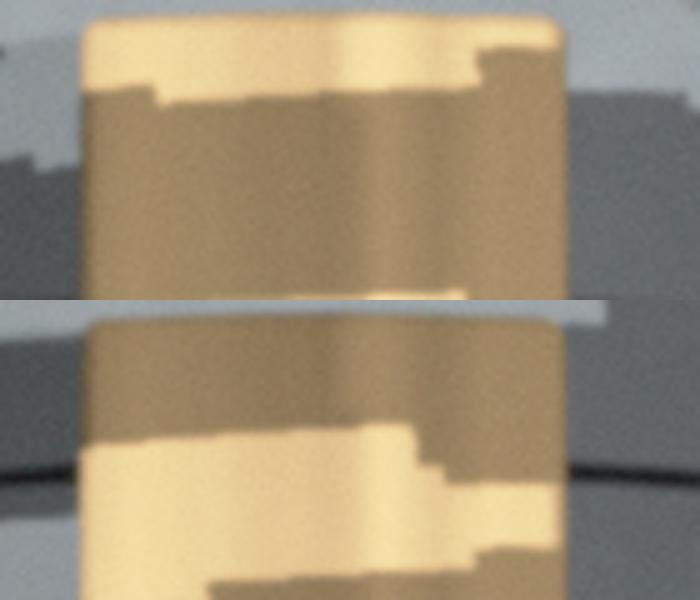

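View pics/d.png

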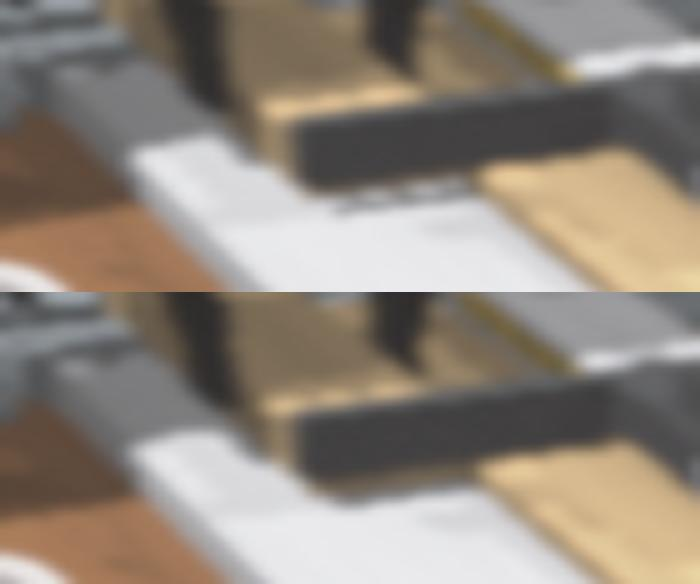

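>>> servo_tool(
  steps=[0.0,-0.001,0,0,0,0.0,-0.002,0,0,0,0.0,-0.002,0,0,0],
)

```text
time: 22.12
position: [0.536, 0.1932, 0.2223]
tool_rot: [0.726, 0.687, -0.0, -0.003]
ft_force: [-6.5, 13.2, -1.3]
grip_width: 0.0439
```

Run:
```python
from mv import *
import cv2
o,R,a=st();print(o["ft_force"],o["moment"],o["grip_width"],wsaw(o["position"]),a)
print(wsaw(o["position"]+R[:,2]*.164))
c=shot("wrist","wrist15");c=shot("side","side15")
ims=[cv2.resize(load(n)["pixels"][0:60,210:350],None,fx=5,fy=5,interpolation=cv2.INTER_CUBIC) for n in("wrist14","wrist15")]
cv2.imwrite("pics/c.png",np.vstack(ims))
ims=[cv2.resize(load(n)["pixels"][170:215,195:265],None,fx=10,fy=6.5,interpolation=cv2.INTER_CUBIC) for n in("side14","side15")]
cv2.imwrite("pics/d.png",np.vstack(ims))
```

```text
[-6.47030077 13.21567251 -1.26306464] [2.07827712 0.90959263 0.24205679] 0.04391669229657031 [-0.02207352 -0.12284331  0.2223296 ] 1.5152825001537247
[-0.02296027 -0.12217586  0.05833335]
```

View pics/c.png

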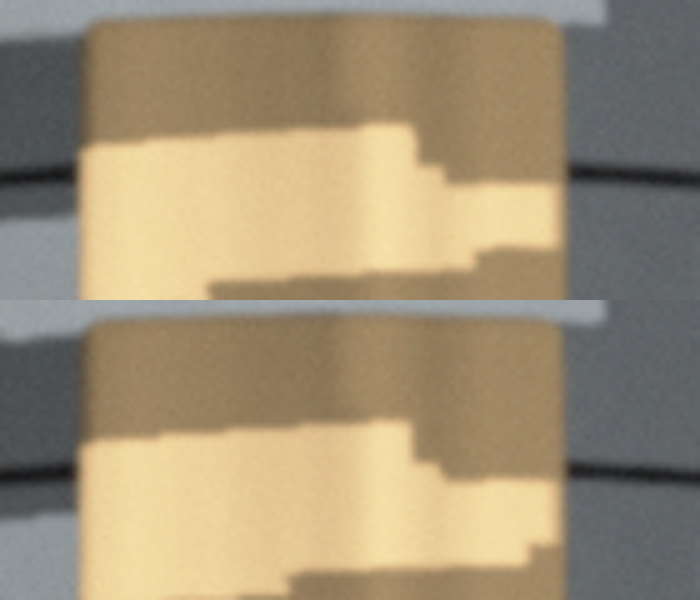

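View pics/d.png

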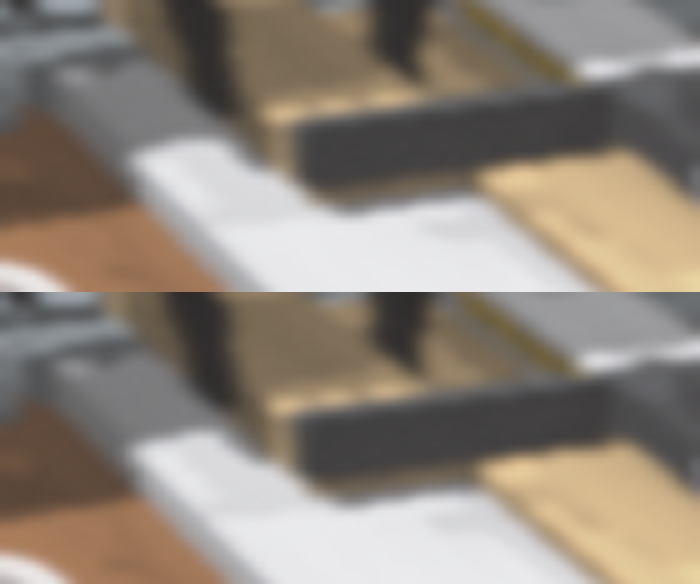

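>>> servo_tool(
  steps=[0.0,0.0015,-0.0007,0,0,0.0,0.003,-0.0014,0,0,0.0,0.003,-0.0014,0,0],
)

```text
time: 22.6
position: [0.5357, 0.1942, 0.2223]
tool_rot: [0.726, 0.688, -0.001, -0.001]
ft_force: [-3.5, 4.5, -5.1]
grip_width: 0.0435
```

Run:
```python
from mv import *
o,R,a=st();print(o["ft_force"],o["moment"],o["grip_width"],wsaw(o["position"]),a)
print(wsaw(o["position"]+R[:,2]*.164))
```

```text
[-3.51230409  4.49158354 -5.12992465] [0.71048165 0.63513431 0.12020484] 0.04349881817663098 [-0.02246647 -0.12188672  0.22234948] 1.5164036449744702
[-0.02300968 -0.12183802  0.05835039]
```

>>> servo_tool(
  steps=[0.0,0.0005,-0.0005,0.001,0,0.058,0.0005,-0.0005,0.001,0,0.058,0.0005,-0.0005,0.001,0,0.058,0.0005,-0.0005,0.001,0],
)

```text
time: 23.1
position: [0.5371, 0.1941, 0.2227]
tool_rot: [0.726, 0.688, 0.001, 0.001]
ft_force: [0.2, -0.2, 0.1]
grip_width: 0.0569
```

Run:
```python
from mv import *
o,R,a=st();print(o["ft_force"],o["moment"],o["grip_width"],wsaw(o["position"]),a)
c=shot("wrist","wrist16");crop(c,200,400,0,300,2.6,"a")
c=shot("side","side16");crop(c,195,265,170,215,10,"b")
```

```text
[ 0.22027555 -0.19639382  0.09441682] [-0.01566878 -0.09011749 -0.00202354] 0.056914837260775085 [-0.02102117 -0.12187962  0.22270067] 1.5163980716081367
```

View pics/a.png

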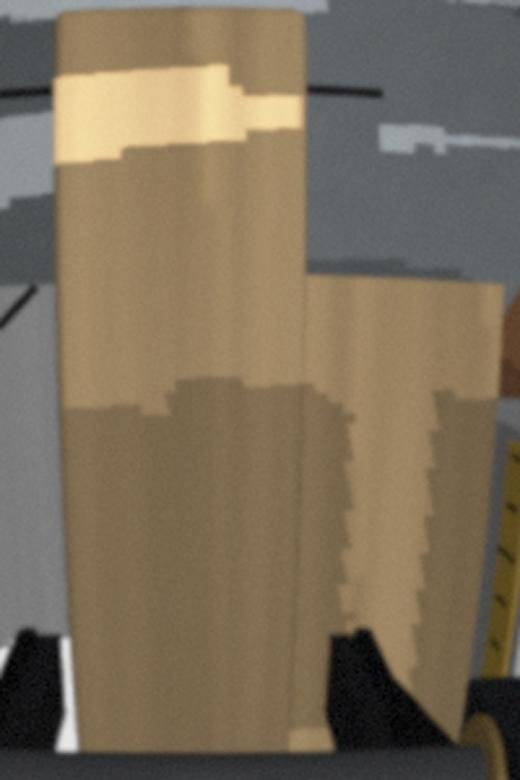

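View pics/b.png

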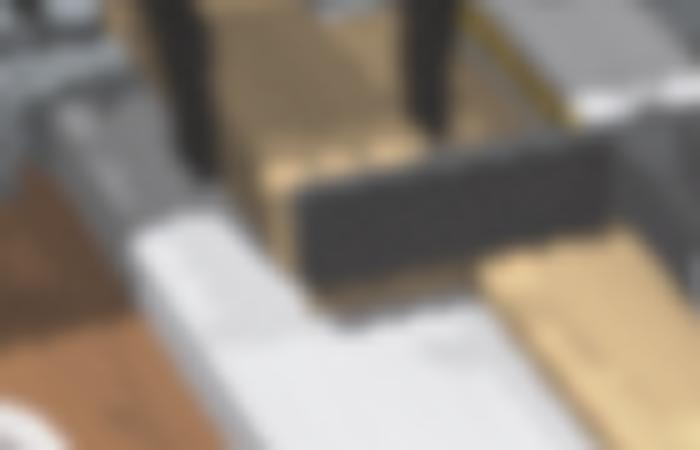

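>>> servo_tool(
  steps=[0.058,0,0,-0.03,0,0.058,0,0,-0.08,0,0.058,-0.03,0,-0.12,0,0.058,-0.09,0,-0.15,0,0.058,-0.15,0,-0.16,0,0.058,-0.2,-0.03,-0.16,0,0.058,-0.2,-0.03,-0.16,0,0.058,-0.2,-0.03,-0.16,0],
)

```text
time: 24.2
position: [0.4955, -0.0039, 0.3825]
tool_rot: [0.726, 0.687, 0.0, 0.0]
ft_force: [0.0, 0.6, -0.5]
grip_width: 0.0579
```

Run:
```python
from mv import *
o,R,a=st();print(o["time"],o["ft_force"],o["grip_width"],wsaw(o["position"]),a)
c=shot("wrist","wrist17")
c=shot("side","side17");crop(c,165,305,110,240,5,"b")
c=shot("top","top17");crop(c,75,275,140,280,4,"a")
```

```text
24.2 [ 0.02357563  0.55940824 -0.52684006] 0.057854187627436666 [-0.05219282 -0.32173643  0.38247692] 1.5156636172117834
```

View pics/wrist17.png

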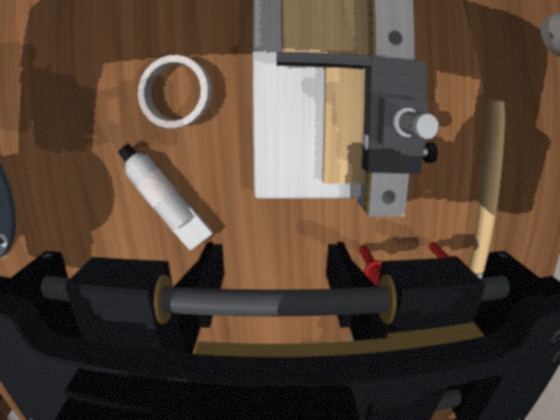

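View pics/b.png

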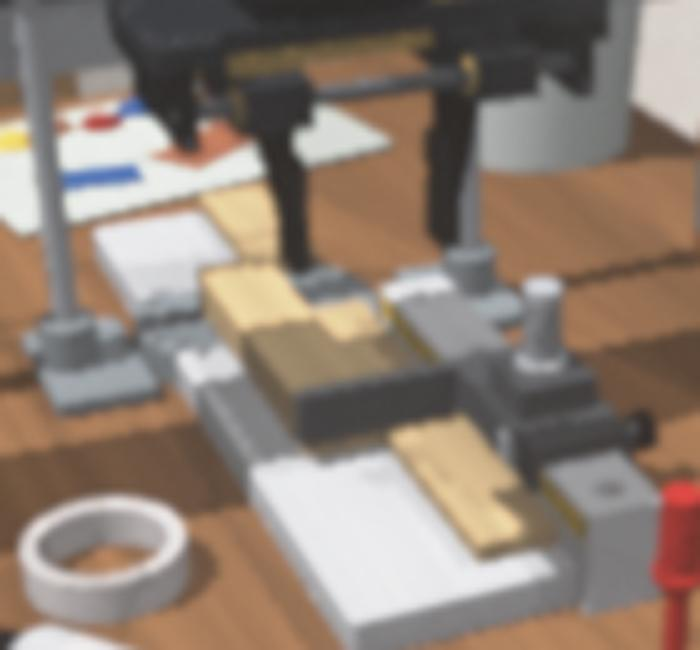

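View pics/a.png

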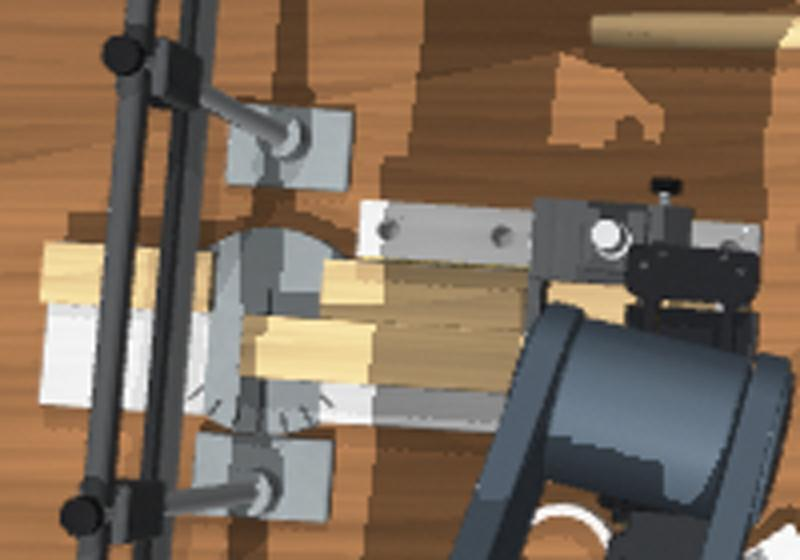

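Run:
```python
from fit import *
from mv import *
c=load("top17");crop(c,130,230,180,245,8,"a")
for P in[(0,.009,.055),(-.044,.009,.055),(0,-.191,.055),(.02,-.191,.07),(-.049,-.191,.07)]:
    u,v=proj(c,saww(*P));print(P,((u+.5-130)*8-.5).round(0),((v+.5-180)*8-.5).round(0))
c=load("wrist17");crop(c,245,445,0,150,4,"b")
for P in[(0,-.191,.055),(-.044,-.191,.055),(.02,-.191,.07),(-.049,-.191,.07)]:
    u,v=proj(c,saww(*P),True);print(P,((u+.5-245)*4-.5).round(0),((v+.5)*4-.5).round(0))
```

```text
(0, 0.009, 0.055) 48.0 308.0
(-0.044, 0.009, 0.055) 37.0 433.0
(0, -0.191, 0.055) 618.0 344.0
(0.02, -0.191, 0.07) 615.0 285.0
(-0.049, -0.191, 0.07) 600.0 484.0
(0, -0.191, 0.055) 336.0 226.0
(-0.044, -0.191, 0.055) 148.0 221.0
(0.02, -0.191, 0.07) 434.0 222.0
(-0.049, -0.191, 0.07) 126.0 211.0
```

View pics/a.png

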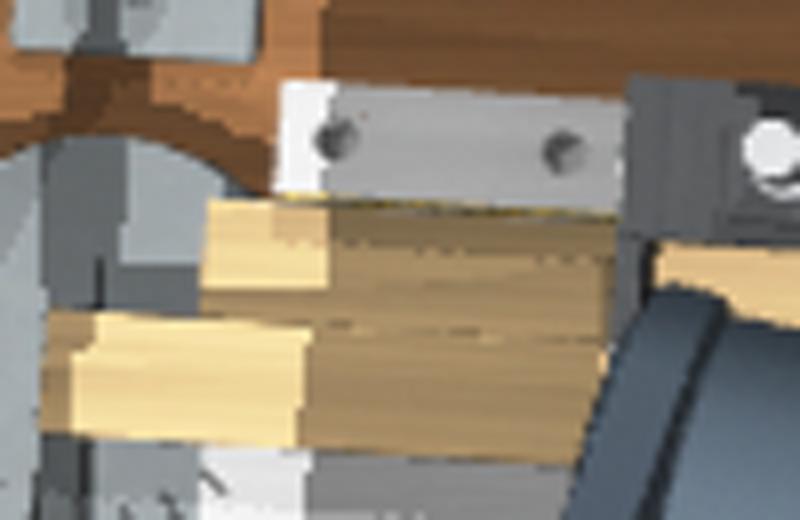

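View pics/b.png

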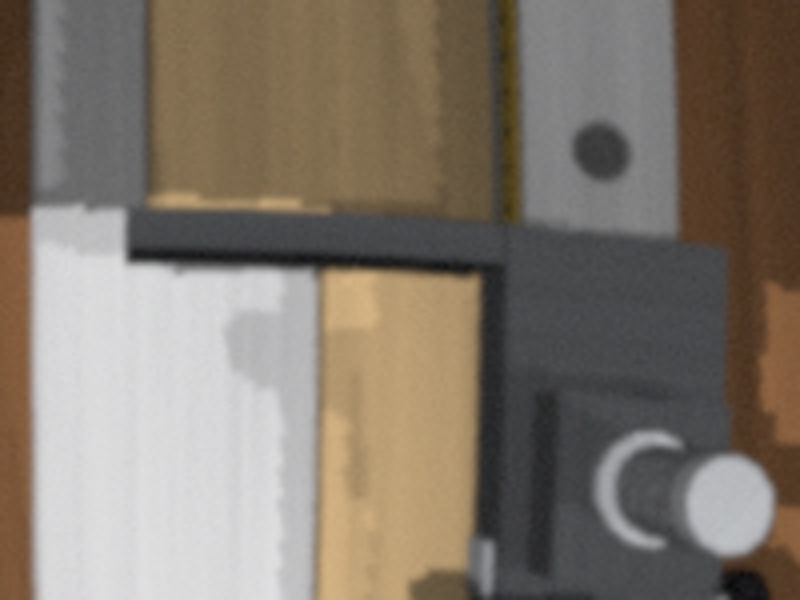

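```bash
python3 -c "
from rig import *
print(hand_in())"
```

```text
the job is handed in; nothing more can be done
None
```

The saw is set up: the pin is home in the stop, the batten lies against the fence and stop, and I handed the job in at about 24 s of the 69 s allowed. The hand-in reports no verdict, so I can only go by my own checks.

**Pin:**
- I took the steel pin from the tool block and put it in the stop's hole. I then slid the stop about 25 mm towards the saw under light pressure, until the pin sank with almost no resistance.
- I pressed it down until it would go no further. The tool was then at the height expected for the collar to rest on the guide block, and in the pictures the pin stands upright on its collar.

**Batten:**
- I laid it on the bed, slid it against the fence and then against the stop. The push rose to 13 N there with almost no movement, so it was firmly butted. I then eased off, released it and moved the arm clear.
- In the last top and wrist pictures it is flat, along the fence and flush with the stop. Its far end and back edge are within about 1 mm of where they should be.

**What went wrong or disagreed:**
- **Hard press:** while sliding the stop I repeated a downward offset by mistake and pressed at about 32 N. That is the reading at the end of that move. The pin slipped a few millimetres up in the fingers; I eased off and went on.
- **Stop position:** contact with the stop came about 3.5 mm beyond my estimate. I put that down to play of the pin in its holes plus measuring error. The pictures show no gap.
- **Other objects:** the last pictures show nothing else obviously shifted, but I did not measure each object's position again.

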